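# Jar the worn brake blocks and book them out

### The job

Take the cap off the waste jar and feed every worn brake block lying on the cart down through the neck into the jar, then put the cap back on properly, flat in the neck. After that pick up the scanner and hold it still with its window square to the middle of the jar's label, about 10 cm away, for a good second, and lay it back down flat, wholly on its rubber mat. Leave the bell, the derailleur hanger and the pedal where they are.

Things in the scene. Friction and masses are not known exactly. Their poses are not given: they have to be found in the camera images.
- jar: Deep waste jar, fixed: pale clear body 122 (its x) by 100 mm (y), shoulders sloping in from 130 to 165 mm height, grey oblong neck up to 200 mm, 116 by 52 mm outside, opening 104 mm along x, 40 mm along y. Hollow down to its floor, which has a ridge along x, 46 mm high. Label holder on its -y side, black handle on its +y side (out to 84 mm). Origin: centre of the underside, z up.
- neck (a point): Centre of the jar's neck opening, in the plane of its rim, 200 mm above the cart top; axes as the jar's.
- label (a point): Centre of the white label with black bars, 70 mm wide by 50 mm tall, upright, on a holder that stands 15 mm proud of the jar's -y side; 66 mm from the jar's middle, 85 mm above the cart top. It faces along the jar's -y; axes as the jar's.
- cap: Black cap lying loosely on the neck: plate 124 (its x) by 60 (y) by 8 mm; below it a plug 90 by 28 mm, 14 mm deep, for the opening; on the plate a grip bar 50 (x) by 18 (y) by 30 mm tall. Origin: centre of the plate's underside, level with the rim when on; z up. 0.12 kg. Stands on its plug when set down. The cart top at x 0.42, y 0.20 (nearer the robot than the jar) is clear for it.
- mat: Black rubber mat of the scanner, fixed, 220 mm (its x) by 120 mm (its y), 3 mm thick. Origin: centre of the underside.
- scanner: Hand-held bar scanner lying on the mat: grey handle 30 mm wide, 34 mm tall; black head 46 mm wide, 32 to 80 mm ahead of the origin. Origin: mid-height (17 mm up) in the handle, near its balance point, where it is best gripped, 80 mm behind the window, 76 mm ahead of the tail. Its x points forward, the way it scans. About 0.18 kg.
- scanner_window (a point): Middle of the amber window at the scanner's front end; axes as the scanner's, it scans along x.
- scanner_tail (a point): Rear end of the scanner, mid-height; axes as the scanner's.
- bell: Bicycle bell of green plastic, 58 mm across, 40 mm tall; not needed. Origin: centre of the underside.
- hanger: Blue aluminium derailleur hanger, about 75 by 35 mm, 9 mm thick, lying flat; not needed.
- pedal: Chrome pedal, 84 by 95 mm, 26 mm tall; not needed.
- block1: Worn brake block, a bar 80 mm long (its x), 18 mm wide (y), 28 mm tall (z): black rubber below, aluminium shoe above, whose topmost 6 mm is a rounded back 12 mm wide, about 70 g. Origin: its centre. Starts flat on the cart top among the others. Absent in some starts.
- block2: Worn brake block, a bar 80 mm long (its x), 18 mm wide (y), 28 mm tall (z): black rubber below, aluminium shoe above, whose topmost 6 mm is a rounded back 12 mm wide, about 70 g. Origin: its centre. Starts flat on the cart top among the others. Absent in some starts.
- block3: Worn brake block, a bar 80 mm long (its x), 18 mm wide (y), 28 mm tall (z): black rubber below, aluminium shoe above, whose topmost 6 mm is a rounded back 12 mm wide, about 70 g. Origin: its centre. Starts flat on the cart top among the others. Absent in some starts.
- block4: Worn brake block, a bar 80 mm long (its x), 18 mm wide (y), 28 mm tall (z): black rubber below, aluminium shoe above, whose topmost 6 mm is a rounded back 12 mm wide, about 70 g. Origin: its centre. Starts flat on the cart top among the others. Absent in some starts.
- block5: Worn brake block, a bar 80 mm long (its x), 18 mm wide (y), 28 mm tall (z): black rubber below, aluminium shoe above, whose topmost 6 mm is a rounded back 12 mm wide, about 70 g. Origin: its centre. Starts flat on the cart top among the others. Absent in some starts.
- block6: Worn brake block, a bar 80 mm long (its x), 18 mm wide (y), 28 mm tall (z): black rubber below, aluminium shoe above, whose topmost 6 mm is a rounded back 12 mm wide, about 70 g. Origin: its centre. Starts flat on the cart top among the others. Absent in some starts.
Things that resemble listed ones, but are neither listed nor needed, are in the scene too. Leave any yellow look-alike of the scanner alone. What is shaped like the jar but blue is not meant.

How it is judged:
By the outcome, as a careful person would: the job done as asked, in the order asked, and still so for the second after the job is handed in, with the robot touching nothing.
Of block1, block2, block3, block4, block5, block6 only 4 to 6 are there at a start; the rules pass over those that are not, and their reading is None.
At some moment in a run one of block1, block2, block3, block4, block5, block6, scanner may be knocked a few centimetres aside while the robot is not near it.
It also fails if it takes over 210 s, if anything falls off the work surface, if the arm or the gripper's body presses on something with over 40 N, if the wrist force passes 120 N, or if a joint passes its speed limit or range.

### The arm

A 6-joint arm with a two-finger parallel gripper is mounted at the origin on the work surface. World frame = base frame: x ahead of the robot, y to its left, z up, the work surface at z = 0. Lengths are in m, angles in rad, forces in N, time in s.
With the tool pointing down it reaches from about 0.35 to 0.775 m from the base axis. Payload 7.3 kg.
Tool frame: the origin (TCP) lies at the very end of the fingers, on their centre line; the grasp point (between the pads) lies 19 mm behind it (robot.pinch_z is the distance from the TCP to the grasp point, in m); z points along the fingers, y is the line along which they close (so a half turn about z gives the same grasp; the last joint's range is limited). The gripper opens to 92 mm and grips with 3 to 60 N. Pads are 19 mm wide; open, the fingers measure 130 mm over their backs; the gripper's body (75 mm by 190 mm) begins 47 mm behind the grasp point.
Start: joints at [1.177, 0.342, 1.524, -0, 1.275, -0.146], TCP at [0.129, 0.509, 0.227] pointing down, gripper open.
Joint ranges: [-2.53, 2.53], [-0.77, 2.02], [0.04, 2.7], [-1, 4.14], [0.28, 2.66], [-3.11, 3.11]. Speed limits (rad/s): [2.57, 2.57, 3.14, 3.14, 3.14, 3.14].

### API

Orientations are given as [roll, pitch, yaw] about the fixed x, y, z axes, in that order (R = Rz(yaw) Ry(pitch) Rx(roll)).
In Python, from cell import robot gives the robot as it stands.
- The arm moves only by the tool move_arm, never from a script. Its argument "motion" is a list of rows, each a list of 6 numbers: the shift along the tool's x, y, z in units of 0.1 m (1.0 is 0.1 m), then the turn, a rotation vector about the tool's x, y, z in units of pi rad (1.0 is pi rad). In form: [[dx, dy, dz, rx, ry, rz], ...]. A call has 1 to 12 rows; each row is the pose to reach, as a shift and turn from the pose commanded when the call began, along the tool's axes at that moment, turning the shorter way round; what a row does not reach only later rows make up. A row lasts 1/8 s, in which the tool goes at most 62.5 mm and 10.7 degrees, less where a joint would pass 70% of its speed; a pose out of reach is approached as far as the arm can. A call with a number of a shift or a turn outside -1 to 1 is refused whole. A call with a gripper value outside its range is refused whole. "fingers" is the opening, from -1 (shut) to 1 (fully open), set as the call begins (left out, the last holds). The fingers move at their own pace and stop on an object; "newtons" is the grip in N (left out, the last holds). Time passes only in rows, so rows that repeat a pose let the fingers close. It gives the time, the measured TCP pose, the force, the opening and the grip force at its end, in the units of the state.
- robot.observe(): the state, without advancing time (a new reading comes with each control period).
- robot.read_camera(name): name is "scene" or "top" or "wrist"; returns a dict with "image" (420x560x3 uint8, red, green, blue), "range_z" (420x560 float32, m along the optical axis (not along the pixel's ray), 0 where there is no reading), "vfov" (degrees; the focal length in pixels is half the picture's height over the tangent of half this angle, whatever the lens; pixels are square), "cx", "cy" (the principal point, pixels), "extrinsics" (4x4, takes a point from camera to world coordinates); the wrist camera has in their place "hand_eye" (4x4, takes a point from camera to tool coordinates, whose origin is the TCP and whose axes are the flange's). Camera axes: x right, y up, looking along -z (the intrinsics and any distortion apply to the point x, -y, -z); pixel columns grow to the right and rows downward; lengths in m; the calibration is good to about 2 mm. A picture is of the moment at which its call begins: read the wrist's pose just before it.
- robot.hand_in(): hands the job in; it is judged then, once.
The state is a dict: "time": time; "qpos": joint angles; "qvel": joint speeds; "joint_efforts": joint torques, N m; "tool_pos": TCP position; "tool_rot": TCP orientation; "contact_force": force on the tool from outside, world axes, zero at the start; "torque": the same for the moment, N m; "opening": finger opening in m; "grip_force": force on a finger pad.
Only numpy, scipy, OpenCV 4.12 (cv2) and the standard library are available. Lean on these libraries where they do the work, as an engineer would, in place of code of your own. Each camera call takes 0.05 s, during which the arm holds its last target. There are 200 camera calls.

## Working session

There is one attempt and no reset: what is moved stays moved. The work goes in short steps, Python scripts to look and compute and a tool call to move; the robot and the scene stay as the last step left them, time stands still between calls to the robot, and variables do not carry over. Pictures are saved under pics/ and viewed, at most 14 in all, crops included, and the job is handed in when it is done.

Besides the shell and the picture viewer there is one more tool, called after "Emit:" as name(argument=value, ...), one argument or row to a line, values as JSON. move_arm: Moves the arm, as the interface text tells. Shifts and turns lie within -1 to 1; 1 stands for 0.1 m of shift or pi rad of turn. Its arguments: {"type":"object","properties":{"motion":{"type":"array"},"fingers":{"type":"number"},"newtons":{"type":"number"}},"required":["motion"]}

```bash
ls; mkdir -p pics
cat > h.py <<'E'
import numpy as np, cv2
from cell import robot
from scipy.spatial.transform import Rotation as R
def cam(name):
    st=robot.observe(); c=robot.read_camera(name)
    if name=='wrist':
        T=np.eye(4);T[:3,:3]=R.from_euler('xyz',st['tool_rot']).as_matrix();T[:3,3]=st['tool_pos']
        c['extrinsics']=T@c['hand_eye']
    return c
def cloud(c):
    z=c['range_z'];h,w=z.shape;f=h/2/np.tan(np.radians(c['vfov'])/2)
    u,v=np.meshgrid(np.arange(w),np.arange(h))
    P=np.stack([(u-c['cx'])/f*z,-(v-c['cy'])/f*z,-z,np.ones_like(z)],-1)
    P=(P@c['extrinsics'].T)[...,:3]; P[z<=0]=np.nan
    return P
def save(c,n,crop=None,s=1):
    im=c['image'][:,:,::-1]
    if crop: a,b,d,e=crop; im=im[b:e,a:d]
    im=cv2.resize(im,None,fx=s,fy=s,interpolation=cv2.INTER_CUBIC); cv2.imwrite('pics/'+n+'.png',im)
def move(pos,rpy=None,base=None):
    """shift, turn from present pose (commanded approx = measured) in move units"""
    st=robot.observe(); R0=R.from_euler('xyz',st['tool_rot'])
    s=R0.inv().apply(np.array(pos)-st['tool_pos'])/.1
    r=(R0.inv()*R.from_euler('xyz',rpy)).as_rotvec()/np.pi if rpy is not None else np.zeros(3)
    return np.round(s,3),np.round(r,4)
E
python3 - <<'E'
from h import *
print(robot.observe())
for n in('top','scene'):
    c=cam(n); save(c,n+'0',None,1.4); np.save(n+'P.npy',cloud(c)); print(n,c['vfov'],c['cx'],c['cy'],c['extrinsics'].round(3).tolist(),[k for k in c])
    np.save(n+'I.npy',c['image'])
E
```

```text
pics
{'time': 0.0, 'qpos': array([ 1.17700436e+00,  3.42695472e-01,  1.52499128e+00, -6.54977030e-06,
        1.27536317e+00, -1.46016480e-01]), 'qvel': array([-7.69490003e-05,  1.50063150e-03, -9.03339570e-04,  8.39542463e-04,
       -1.87856702e-03,  1.12268231e-03]), 'joint_efforts': array([ 3.94709195e-04, -4.31246066e+01, -2.44222945e+01,  7.18459021e-02,
        5.59537194e-02, -1.19959127e-04]), 'tool_pos': array([0.12859476, 0.50861045, 0.22606807]), 'tool_rot': array([-3.14014999e+00, -2.05832657e-04,  2.89381893e+00]), 'contact_force': array([-0.52044023, -0.20445513,  0.07081457]), 'torque': array([ 0.02619619, -0.00997229, -0.02996726]), 'grip_force': 0.0, 'opening': 0.09182507082645724}
top 56.584971655929394 277.16478621109644 215.8630767414263 [[-0.088, 0.972, -0.217, 0.265], [-0.996, -0.085, 0.022, 0.008], [0.003, 0.218, 0.976, 1.33], [0.0, 0.0, 0.0, 1.0]] ['image', 'range_z', 'vfov', 'cx', 'cy', 'extrinsics']
scene 50.99361853625953 283.97779403385607 210.20938686329328 [[0.805, -0.504, 0.314, 0.843], [0.593, 0.675, -0.439, -0.508], [0.009, 0.54, 0.842, 1.061], [0.0, 0.0, 0.0, 1.0]] ['image', 'range_z', 'vfov', 'cx', 'cy', 'extrinsics']
```

View pics/top0.png

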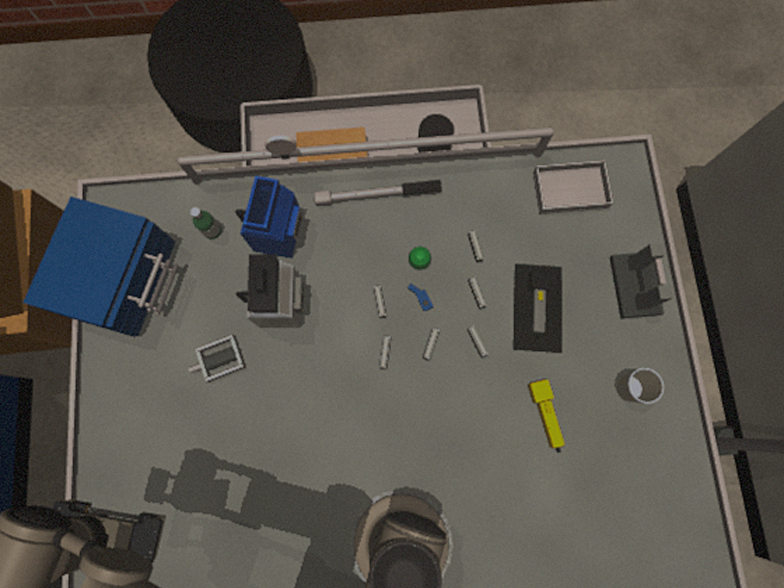

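View pics/scene0.png

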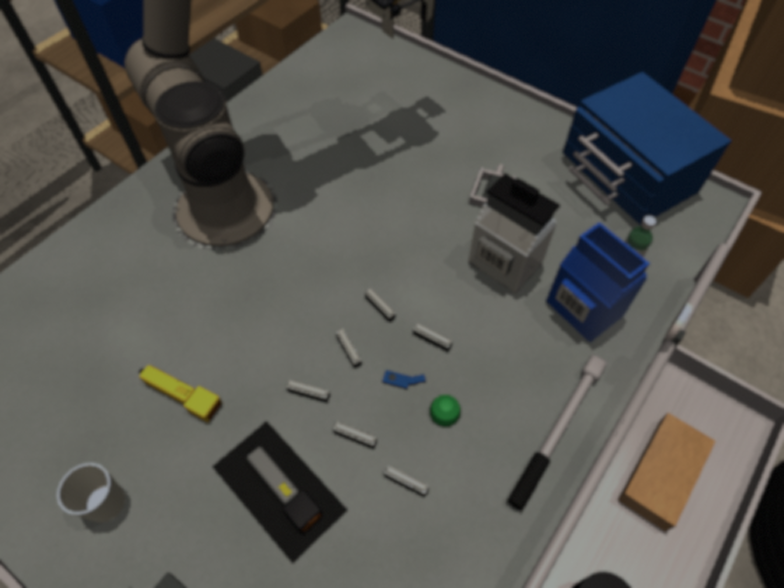

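The top view (at 1.4x) shows the jar with the black cap at (270,285), and the blue look-alike at (270,220). The six blocks are at (380,300), (386,351), (431,343), (478,341), (477,292) and (475,246). The grey scanner lies on its mat at (540,310), and the yellow look-alike is at (547,415). The pedal is at (219,358), the bell at (420,257) and the hanger at (420,297).

I'll take the clear-bodied jar with the black cap and the grey scanner on the mat.

Run:
```python
from h import *
P=np.load('topP.npy');I=np.load('topI.npy')
Z=P[...,2]
tab=np.isfinite(Z)&(abs(Z)<.01);print('table z',np.median(Z[tab]))
m=((Z>.012)&(Z<.24)&(P[...,0]>.25)).astype(np.uint8)
n,l,s,ce=cv2.connectedComponentsWithStats(m)
for i in range(1,n):
    if s[i,4]<40: continue
    q=P[l==i]; 
    (cx,cy),wh,a=cv2.minAreaRect((q[:,:2]*1000).astype(np.float32))
    print((ce[i]*1.4).astype(int),s[i,4],'c',round(cx),round(cy),'wh',np.round(wh),round(a,1),'z',np.nanpercentile(q[:,2],[50,95]).round(3),'rgb',I[l==i].mean(0).astype(int))
for nm in('top','scene'):
    P=np.load(nm+'P.npy');Z=P[...,2]
    for lo,hi in((.225,.25),(.2,.218)):
        mm=(Z>lo)&(Z<hi)&(P[...,0]>.3)&(P[...,0]<.65)&(P[...,1]>.1)&(P[...,1]<.32)
        q=P[mm]; print(nm,lo,cv2.minAreaRect((q[:,:2]*1000).astype(np.float32)),np.median(q[:,2]),len(q))
# mat: dark on table
P=np.load('topP.npy')
mm=(I.max(2)<60)&(P[...,1]<-.1)&(P[...,1]>-.4)&(abs(P[...,2])<.012)&(P[...,0]>.3)&(P[...,0]<.7)
n,l,s,ce=cv2.connectedComponentsWithStats(mm.astype(np.uint8));
for i in range(1,n):
  if s[i,4]>300:q=P[l==i];print('mat',cv2.minAreaRect((q[:,:2]*1000).astype(np.float32)),s[i,4])
```

```text
table z 0.0013107613227527626
[224 236] 12437 c 602 10 wh [ 703. 1532.] 0.0 z [0.125 0.164] rgb [71 80 93]
[573 185] 605 c 820 -522 wh [123. 183.] 0.6 z [0.03  0.039] rgb [92 87 82]
[272 254] 3728 c 679 250 wh [153. 320.] 88.1 z [0.151 0.212] rgb [51 56 68]
[378 191] 656 c 849 -19 wh [ 33. 328.] 1.9 z [0.029 0.036] rgb [97 91 86]
[205 222] 303 c 783 407 wh [38. 49.] 35.6 z [0.084 0.131] rgb [66 74 63]
[475 245] 121 c 684 -254 wh [78. 18.] 9.4 z [0.025 0.033] rgb [119 115 105]
[641 281] 1678 c 550 -642 wh [106. 161.] 89.7 z [0.025 0.142] rgb [65 64 59]
[419 256] 200 c 664 -110 wh [53. 51.] 85.0 z [0.033 0.041] rgb [42 98 49]
[538 298] 543 c 520 -390 wh [ 46. 169.] 83.4 z [0.037 0.042] rgb [71 68 58]
[477 291] 124 c 565 -243 wh [78. 18.] 14.4 z [0.025 0.032] rgb [121 117 108]
[379 300] 118 c 563 -1 wh [78. 18.] 5.0 z [0.026 0.032] rgb [123 119 110]
[477 340] 138 c 444 -228 wh [79. 18.] 20.4 z [0.026 0.033] rgb [119 116 107]
[430 342] 121 c 448 -115 wh [17. 79.] 64.7 z [0.027 0.032] rgb [123 120 111]
[217 357] 572 c 453 408 wh [ 86. 125.] 16.9 z [0.025 0.03 ] rgb [100  99  94]
[384 351]
[... 165 characters left out ...]
wh [87. 46.] 7.8 z [0.034 0.039] rgb [140 135  14]
top 0.225 ((583.822998046875, 244.67013549804688), (19.124521255493164, 51.63026428222656), 88.62124633789062) 0.23881391392982843 125
top 0.2 ((583.8499145507812, 245.32778930664062), (60.8135986328125, 125.30764770507812), 87.08171844482422) 0.20920595870230008 691
scene 0.225 ((581.7869873046875, 244.36898803710938), (21.862524032592773, 49.78664016723633), 84.91020202636719) 0.23509548861963991 157
scene 0.2 ((581.7036743164062, 245.12051391601562), (63.336280822753906, 125.7047119140625), 87.5140609741211) 0.20662899030405152 738
mat ((518.1044311523438, -371.8851318359375), (83.16818237304688, 217.7679901123047), 82.66567993164062) 871
```

```bash
cat >> h.py <<'E'
def plan(wps,start=None):
    """wps: list of (pos,yaw) or (pos,yaw,note), tool down (yaw+-pi same grasp resolved by caller). Prints calls."""
    st=robot.observe()
    p=np.array(st['tool_pos']);Ro=R.from_euler('xyz',st['tool_rot'])
    if start is not None: p=np.array(start[0]);Ro=R.from_euler('xyz',[np.pi,0,start[1]])
    for w in wps:
        q=np.array(w[0],float);Rt=R.from_euler('xyz',[np.pi,0,w[1]])
        while True:
            d=Ro.inv().apply(q-p)/.1; rv=(Ro.inv()*Rt).as_rotvec()/np.pi
            k=max(1,np.abs(d).max()/.999); last=k<=1
            s=np.round(d/k,3); n=int(np.ceil(max(np.linalg.norm(s)*.1/.055,np.linalg.norm(rv)*180/10)-1e-6)) or 1
            n=min(n,12); rv=np.round(rv,4)
            print([*s.tolist(),*rv.tolist()],'x',n,w[2] if len(w)>2 and last else '')
            p=p+Ro.apply(s*.1); Ro=Ro*R.from_rotvec(rv*np.pi)
            if last: break
E
python3 - <<'E'
from h import *
y=np.pi-.045
plan([((.129,.509,.32),y),((.583,.245,.34),y)])
E
```

```text
[-0.003, 0.003, -0.939, -0.0004, -0.0001, -0.0646] x 2 
[-0.999, -0.522, -0.043, -0.0, -0.0, 0.0] x 3 
[-0.999, -0.522, -0.043, -0.0, -0.0, 0.0] x 3 
[-0.999, -0.523, -0.043, -0.0, -0.0, 0.0] x 3 
[-0.999, -0.522, -0.043, -0.0, -0.0, 0.0] x 3 
[-0.658, -0.344, -0.028, -0.0, -0.0, 0.0] x 2
```

Emit:
move_arm(
  motion=[
    [0, 0, -0.94, 0, 0, -0.065],
    [0, 0, -0.94, 0, 0, -0.065],
  ],
)

```text
time: 0.35
tool_pos: [0.1289, 0.5094, 0.3232]
tool_rot: [3.139, 0.001, 3.1]
contact_force: [0.1, -0.2, -0.4]
opening: 0.0917
grip_force: 0.0
```

Emit:
move_arm(
  motion=[
    [-1, -0.52, -0.04, 0, 0, 0],
    [-1, -0.52, -0.04, 0, 0, 0],
    [-1, -0.52, -0.04, 0, 0, 0],
  ],
)

```text
time: 0.72
tool_pos: [0.2287, 0.4512, 0.3245]
tool_rot: [-3.141, 0.0, 3.093]
contact_force: [0.4, 0.1, 0.4]
opening: 0.0919
grip_force: 0.0
```

Emit:
move_arm(
  motion=[
    [-1, -0.52, -0.04, 0, 0, 0],
    [-1, -0.52, -0.04, 0, 0, 0],
    [-1, -0.52, -0.04, 0, 0, 0],
  ],
)

```text
time: 1.1
tool_pos: [0.3256, 0.3955, 0.3282]
tool_rot: [-3.141, -0.0, 3.094]
contact_force: [0.0, -0.5, -0.0]
opening: 0.0917
grip_force: 0.0
```

Emit:
move_arm(
  motion=[
    [-1, -0.52, -0.04, 0, 0, 0],
    [-1, -0.52, -0.04, 0, 0, 0],
    [-1, -0.52, -0.04, 0, 0, 0],
  ],
)

```text
time: 1.48
tool_pos: [0.4227, 0.3397, 0.3319]
tool_rot: [-3.141, -0.001, 3.095]
contact_force: [-0.7, -0.5, 0.3]
opening: 0.092
grip_force: 0.0
```

Emit:
move_arm(
  motion=[
    [-1, -0.52, -0.04, 0, 0, 0],
    [-1, -0.52, -0.04, 0, 0, 0],
    [-1, -0.52, -0.04, 0, 0, 0],
  ],
)

```text
time: 1.85
tool_pos: [0.52, 0.2838, 0.3355]
tool_rot: [-3.141, -0.002, 3.096]
contact_force: [-0.3, 0.4, -0.8]
opening: 0.0922
grip_force: 0.0
```

Emit:
move_arm(
  motion=[
    [-0.66, -0.34, -0.03, 0, 0, 0],
    [-0.66, -0.34, -0.03, 0, 0, 0],
    [-0.66, -0.34, -0.03, 0, 0, 0],
  ],
)

```text
time: 2.22
tool_pos: [0.5827, 0.2484, 0.3393]
tool_rot: [3.141, -0.001, 3.099]
contact_force: [-0.5, 0.9, 0.3]
opening: 0.0913
grip_force: 0.0
```

Run:
```python
from h import *
o=robot.observe();print(o['time'],o['tool_pos'].round(4),o['tool_rot'].round(4))
c=cam('wrist');save(c,'w1');P=cloud(c);np.save('wP.npy',P);Z=P[...,2]
for lo,hi in((.225,.25),(.2,.218)):
    mm=(Z>lo)&(Z<hi); n,l,s,ce=cv2.connectedComponentsWithStats(mm.astype(np.uint8))
    for i in range(1,n):
        if s[i,4]>300: q=P[l==i]; print(lo,ce[i],s[i,4],cv2.minAreaRect((q[:,:2]*1000).astype(np.float32)),np.median(q[:,2]))
```

```text
2.225 [0.5827 0.2484 0.3393] [ 3.1411e+00 -1.5000e-03  3.0988e+00]
0.225 [280.89221557 207.71343028] 1169 ((581.587646484375, 245.11532592773438), (17.580944061279297, 49.410865783691406), 87.09607696533203) 0.23758484768573285
0.2 [281.18629646 195.01671891] 6699 ((582.2601928710938, 245.01959228515625), (60.137168884277344, 124.12810516357422), 86.64063262939453) 0.207796780695448
```

View pics/w1.png

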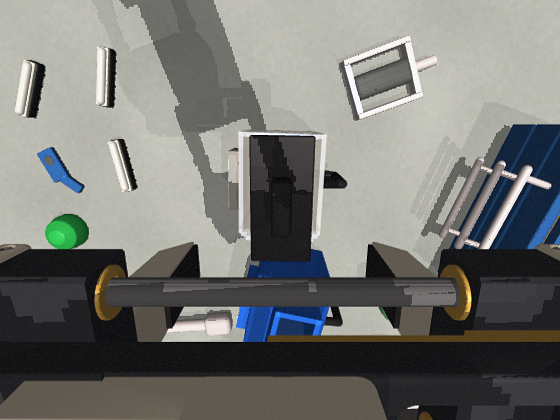

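Emit:
move_arm(
  motion=[
    [0.01, -0.035, 0.8, 0, 0, -0.003],
    [0.01, -0.035, 0.8, 0, 0, -0.003],
    [0.01, -0.035, 0.8, 0, 0, -0.003],
  ],
)

```text
time: 2.65
tool_pos: [0.5805, 0.2448, 0.2589]
tool_rot: [-3.141, -0.003, 3.109]
contact_force: [-0.2, 0.8, 0.1]
opening: 0.0916
grip_force: 0.0
```

The wrist view confirms it: the black cap sits on the pale jar, with its grip bar at (281,207), and the blue jar is behind it.

Emit:
move_arm(
  motion=[
    [-0.015, 0, 0.44, 0, 0, 0.007],
    [-0.015, 0, 0.44, 0, 0, 0.007],
  ],
)

```text
time: 2.9
tool_pos: [0.5824, 0.244, 0.2147]
tool_rot: [-3.141, -0.004, 3.087]
contact_force: [-0.0, -0.1, -0.7]
opening: 0.0918
grip_force: 0.0
```

Emit:
move_arm(
  motion=[
    [0, 0, 0, 0, 0, 0],
    [0, 0, 0, 0, 0, 0],
    [0, 0, 0, 0, 0, 0],
    [0, 0, 0, 0, 0, 0],
    [0, 0, 0, 0, 0, 0],
    [0, 0, 0, 0, 0, 0],
  ],
  fingers=-1,
  newtons=25,
)

```text
time: 3.65
tool_pos: [0.5841, 0.2433, 0.2157]
tool_rot: [3.142, -0.0, 3.085]
contact_force: [0.1, -0.1, -0.7]
opening: 0.0365
grip_force: 0.0
```

Run:
```python
from h import *
o=robot.observe();print(o['time'],o['tool_pos'].round(4),o['tool_rot'].round(4),o['opening'],o['contact_force'])
p=o['tool_pos'];y=o['tool_rot'][2];z=p[2]
plan([((*p[:2],z+.06),y),((.42,.20,z+.04),y),((.42,.20,z-.186+.004),y)])
```

```text
3.65 [0.5841 0.2433 0.2157] [ 3.1416e+00 -1.0000e-04  3.0853e+00] 0.03649958088719662 [ 0.07973727 -0.07477031 -0.73298378]
[0.0, 0.0, -0.6, 0.0, -0.0, -0.0] x 2 
[0.999, -0.325, 0.124, 0.0, -0.0, -0.0] x 2 
[0.615, -0.2, 0.076, 0.0, -0.0, -0.0] x 2 
[0.0, -0.0, 0.999, 0.0, -0.0, -0.0] x 2 
[0.0, -0.0, 0.999, 0.0, -0.0, -0.0] x 2 
[0.0, -0.0, 0.222, 0.0, -0.0, -0.0] x 1
```

Emit:
move_arm(
  motion=[
    [0, 0, 0, 0, 0, 0],
    [0, 0, 0, 0, 0, 0],
    [0, 0, 0, 0, 0, 0],
    [0, 0, 0, 0, 0, 0],
    [0, 0, -0.2, 0, 0, 0],
    [0, 0, -0.4, 0, 0, 0],
    [0, 0, -0.6, 0, 0, 0],
    [0, 0, -0.6, 0, 0, 0],
  ],
)

```text
time: 4.65
tool_pos: [0.5847, 0.2435, 0.2771]
tool_rot: [3.141, 0.003, 3.085]
contact_force: [-0.3, 0.1, -1.4]
opening: 0.0176
grip_force: 25.0
```

Emit:
move_arm(
  motion=[
    [0.33, -0.11, 0.04, 0, 0, 0],
    [0.66, -0.22, 0.08, 0, 0, 0],
    [1, -0.33, 0.12, 0, 0, 0],
  ],
)

```text
time: 5.03
tool_pos: [0.4808, 0.2155, 0.2622]
tool_rot: [-3.141, -0.002, 3.085]
contact_force: [0.3, -0.0, -0.9]
opening: 0.0179
grip_force: 25.0
```

Emit:
move_arm(
  motion=[
    [0.3, -0.1, 0.04, 0, 0, 0],
    [0.615, -0.2, 0.08, 0, 0, 0],
    [0.615, -0.2, 0.08, 0, 0, 0],
  ],
)

```text
time: 5.4
tool_pos: [0.4175, 0.199, 0.2548]
tool_rot: [-3.141, -0.002, 3.086]
contact_force: [-0.0, 0.2, 0.1]
opening: 0.0177
grip_force: 25.0
```

Emit:
move_arm(
  motion=[
    [0, 0, 0.33, 0, 0, 0],
    [0, 0, 0.66, 0, 0, 0],
    [0, 0, 1, 0, 0, 0],
  ],
)

```text
time: 5.78
tool_pos: [0.4205, 0.1996, 0.1543]
tool_rot: [3.141, 0.0, 3.085]
contact_force: [-0.3, 0.3, -2.7]
opening: 0.0178
grip_force: 25.0
```

Emit:
move_arm(
  motion=[
    [0, 0, 0.33, 0, 0, 0],
    [0, 0, 0.66, 0, 0, 0],
    [0, 0, 1, 0, 0, 0],
    [0, 0, 1, 0, 0, 0],
  ],
)

```text
time: 6.28
tool_pos: [0.4186, 0.1991, 0.0534]
tool_rot: [-3.14, -0.005, 3.085]
contact_force: [0.1, -0.0, -0.8]
opening: 0.018
grip_force: 25.0
```

Emit:
move_arm(
  motion=[
    [0, 0, 0.1, 0, 0, 0],
    [0, 0, 0.2, 0, 0, 0],
    [0, 0, 0.235, 0, 0, 0],
    [0, 0, 0.235, 0, 0, 0],
  ],
)

```text
time: 6.78
tool_pos: [0.4199, 0.1996, 0.0323]
tool_rot: [3.141, 0.0, 3.085]
contact_force: [0.1, -0.1, -2.1]
opening: 0.0178
grip_force: 25.0
```

Emit:
move_arm(
  motion=[
    [0, 0, 0.02, 0, 0, 0],
    [0, 0, 0.02, 0, 0, 0],
  ],
)

```text
time: 7.02
tool_pos: [0.42, 0.1996, 0.0303]
tool_rot: [3.141, 0.0, 3.085]
contact_force: [0.2, -0.7, -1.2]
opening: 0.018
grip_force: 25.0
```

Emit:
move_arm(
  motion=[
    [0, 0, 0, 0, 0, 0],
    [0, 0, 0, 0, 0, 0],
    [0, 0, 0, 0, 0, 0],
    [0, 0, 0, 0, 0, 0],
  ],
  fingers=0.2,
)

```text
time: 7.52
tool_pos: [0.4199, 0.1996, 0.0303]
tool_rot: [3.141, 0.0, 3.085]
contact_force: [0.0, 0.4, 0.1]
opening: 0.0524
grip_force: 0.0
```

Emit:
move_arm(
  motion=[
    [0, 0, -0.2, 0, 0, 0],
    [0, 0, -0.6, 0, 0, 0],
    [0, 0, -1, 0, 0, 0],
    [0, 0, -1, 0, 0, 0],
  ],
)

```text
time: 8.02
tool_pos: [0.4217, 0.2001, 0.1329]
tool_rot: [3.139, 0.006, 3.086]
contact_force: [-0.7, -0.2, 0.1]
opening: 0.055
grip_force: 0.0
```

```bash
cat >> h.py <<'E'
def blocks():
    c=cam('top');P=cloud(c);Z=P[...,2]
    m=((Z>.012)&(Z<.05)&(P[...,0]>.3)&(P[...,0]<.78)&(abs(P[...,1]+.15)<.3)).astype(np.uint8)
    n,l,s,ce=cv2.connectedComponentsWithStats(m)
    for i in range(1,n):
        if s[i,4]<40: continue
        q=P[l==i]; (cx,cy),wh,a=cv2.minAreaRect((q[:,:2]*1000).astype(np.float32))
        if wh[0]<wh[1]: a+=90
        a=(a+90)%180-90
        print('px',ce[i].astype(int),s[i,4],'c',round(cx),round(cy),'wh',np.round(wh),'yaw',round(a,1),'rgb',c['image'][l==i].mean(0).astype(int))
    return c,P
E
python3 - <<'E'
from h import *
c,P=blocks(); save(c,'t2',(100,100,420,320),2.4)
o=robot.observe();print(o['tool_pos'],o['tool_rot'])
Y=np.pi
# block A (.436,-.003) yaw -13.1 ; B (.563,-.001) 5.0
p=o['tool_pos'];plan([((.436,-.001,.13),Y+np.radians(-13.1)),((.436,-.001,.013),Y+np.radians(-13.1))])
E
```

```text
px [339 175] 120 c 685 -255 wh [82. 19.] yaw 8.9 rgb [122 118 108]
px [299 183] 204 c 664 -110 wh [53. 52.] yaw 84.2 rgb [ 43 100  50]
px [384 213] 541 c 520 -389 wh [ 45. 169.] yaw -7.6 rgb [75 71 61]
px [340 208] 123 c 564 -243 wh [79. 18.] yaw 14.9 rgb [125 121 112]
px [271 214] 114 c 563 -1 wh [78. 17.] yaw 6.3 rgb [129 125 115]
px [341 243] 133 c 444 -229 wh [79. 18.] yaw 19.7 rgb [125 121 112]
px [307 244] 124 c 447 -115 wh [18. 80.] yaw -25.3 rgb [126 123 114]
px [274 251] 121 c 436 -3 wh [18. 77.] yaw -12.2 rgb [126 122 114]
px [385 276] 167 c 318 -362 wh [36. 49.] yaw -87.9 rgb [146 142  15]
[0.42051022 0.19976408 0.13121665] [3.14056398e+00 2.78161618e-03 3.08550414e+00]
[-0.134, -0.999, 0.005, 0.0004, 0.0009, 0.0549] x 2 
[-0.302, -0.959, 0.006, -0.0, -0.0, 0.0] x 2 
[-0.0, -0.0, 0.999, -0.0, -0.0, 0.0] x 2 
[-0.0, -0.0, 0.171, -0.0, -0.0, 0.0] x 1
```

Emit:
move_arm(
  motion=[
    [-0.07, -0.5, 0, 0, 0, 0.027],
    [-0.13, -1, 0, 0, 0, 0.055],
    [-0.13, -1, 0, 0, 0, 0.055],
  ],
)

```text
time: 8.45
tool_pos: [0.4266, 0.0965, 0.129]
tool_rot: [-3.141, -0.003, 2.908]
contact_force: [0.0, 0.2, -0.5]
opening: 0.0548
grip_force: 0.0
```

Emit:
move_arm(
  motion=[
    [-0.15, -0.5, 0, 0, 0, 0],
    [-0.3, -0.96, 0.2, 0, 0, 0],
    [-0.3, -0.96, 0.6, 0, 0, 0],
    [-0.3, -0.96, 0.8, 0, 0, 0],
  ],
)

```text
time: 8.95
tool_pos: [0.4331, -0.001, 0.0477]
tool_rot: [3.141, -0.004, 2.912]
contact_force: [-0.7, -0.3, 0.0]
opening: 0.0549
grip_force: 0.0
```

Emit:
move_arm(
  motion=[
    [0, 0, 0.2, 0, 0, 0],
    [0, 0, 0.37, 0, 0, 0],
    [0, 0, 0.37, 0, 0, 0],
  ],
)

```text
time: 9.32
tool_pos: [0.4332, -0.0004, 0.0116]
tool_rot: [3.142, -0.004, 2.914]
contact_force: [0.0, 0.1, 0.4]
opening: 0.0553
grip_force: 0.0
```

Emit:
move_arm(
  motion=[
    [0, 0, 0, 0, 0, 0],
    [0, 0, 0, 0, 0, 0],
    [0, 0, 0, 0, 0, 0],
    [0, 0, 0, 0, 0, 0],
    [0, 0, 0, 0, 0, 0],
    [0, 0, 0, 0, 0, 0],
  ],
  fingers=-1,
)

```text
time: 10.07
tool_pos: [0.4349, -0.0013, 0.0135]
tool_rot: [3.141, 0.001, 2.913]
contact_force: [0.2, 0.8, 4.9]
opening: 0.0176
grip_force: 25.0
```

Run:
```python
from h import *
o=robot.observe();print(o['tool_pos'],o['tool_rot'],o['opening'],o['grip_force'])
p=o['tool_pos'];y=o['tool_rot'][2]
N=np.pi-.055
plan([((*p[:2],.11),y),((.583,.244,.235),N),((.583,.244,.203),N)])
```

```text
[ 0.43485588 -0.00132888  0.01348182] [3.14143516e+00 5.03537884e-04 2.91255158e+00] 0.017640359768815523 25.000142455101013
[-0.0, 0.0, -0.965, 0.0001, 0.0002, 0.0] x 2 
[-0.325, 0.999, -0.458, -0.0, -0.0, -0.0554] x 3 
[-0.531, 0.999, -0.494, -0.0, -0.0, 0.0] x 3 
[-0.321, 0.604, -0.299, -0.0, -0.0, 0.0] x 2 
[0.0, 0.0, 0.32, -0.0, -0.0, 0.0] x 1
```

Emit:
move_arm(
  motion=[
    [0, 0, -0.3, 0, 0, 0],
    [0, 0, -0.7, 0, 0, 0],
    [0, 0, -1, 0, 0, 0],
  ],
)

```text
time: 10.45
tool_pos: [0.4347, -0.0014, 0.1144]
tool_rot: [3.142, 0.0, 2.913]
contact_force: [0.1, 0.2, -2.3]
opening: 0.0179
grip_force: 25.0
```

Emit:
move_arm(
  motion=[
    [-0.11, 0.33, -0.3, 0, 0, -0.02],
    [-0.22, 0.66, -0.6, 0, 0, -0.04],
    [-0.325, 1, -0.9, 0, 0, -0.055],
  ],
)

```text
time: 10.82
tool_pos: [0.4892, 0.0895, 0.204]
tool_rot: [-3.141, -0.0, 3.087]
contact_force: [1.0, 0.6, -0.9]
opening: 0.0178
grip_force: 25.0
```

Emit:
move_arm(
  motion=[
    [-0.18, 0.33, -0.15, 0, 0, 0],
    [-0.36, 0.66, -0.3, 0, 0, 0],
    [-0.53, 1, -0.31, 0, 0, 0],
  ],
)

```text
time: 11.2
tool_pos: [0.5485, 0.1866, 0.2351]
tool_rot: [3.141, 0.002, 3.085]
contact_force: [0.5, -1.1, -1.1]
opening: 0.0175
grip_force: 25.0
```

Emit:
move_arm(
  motion=[
    [-0.16, 0.3, 0, 0, 0, 0],
    [-0.32, 0.6, 0, 0, 0, 0],
    [-0.32, 0.6, 0, 0, 0, 0],
    [-0.32, 0.6, 0, 0, 0, 0],
  ],
)

```text
time: 11.7
tool_pos: [0.5824, 0.2431, 0.2335]
tool_rot: [-3.141, -0.002, 3.086]
contact_force: [-0.8, -0.8, -1.5]
opening: 0.0175
grip_force: 25.0
```

Run:
```python
from h import *
o=robot.observe();print(o['tool_pos'],o['tool_rot'],o['opening'])
c=cam('wrist');save(c,'w2');P=cloud(c);Z=P[...,2]
mm=(Z>.19)&(Z<.206)&(abs(P[...,0]-.58)<.1)&(abs(P[...,1]-.245)<.05); q=P[mm];print(len(q),cv2.minAreaRect((q[:,:2]*1000).astype(np.float32)),np.median(q[:,2]))
c=cam('top');P=cloud(c);Z=P[...,2]
mm=(Z>.19)&(Z<.207)&(abs(P[...,0]-.58)<.1)&(abs(P[...,1]-.245)<.05); q=P[mm];print(len(q),cv2.minAreaRect((q[:,:2]*1000).astype(np.float32)),np.median(q[:,2]))
```

```text
[0.58235161 0.24314799 0.23348402] [-3.14070858e+00 -1.55655563e-03  3.08551624e+00] 0.01748316612764864
2977 ((580.7838134765625, 244.10777282714844), (52.28891372680664, 115.94318389892578), 85.39013671875) 0.19968808361918913
2 ((588.1121215820312, 243.06695556640625), (51.805965423583984, 0.0), 98.83096313476562) 0.1986740282557743
```

View pics/w2.png

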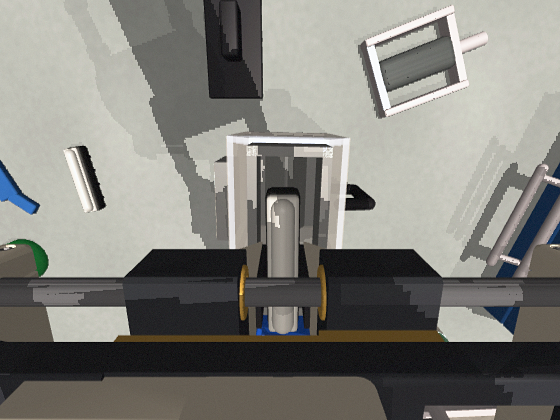

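The wrist view shows the block between the fingers at (283,260), inside the open neck, whose far rim runs from (228,140) to (348,140). I'll lower it and release.

Emit:
move_arm(
  motion=[
    [0.01, 0.01, 0.15, 0, 0, 0],
    [0.01, 0.01, 0.3, 0, 0, 0],
    [0.01, 0.01, 0.3, 0, 0, 0],
  ],
)

```text
time: 12.18
tool_pos: [0.5808, 0.2442, 0.202]
tool_rot: [-3.14, -0.004, 3.085]
contact_force: [0.2, -0.3, -1.6]
opening: 0.0174
grip_force: 25.0
```

Emit:
move_arm(
  motion=[
    [0, 0, 0, 0, 0, 0],
    [0, 0, 0, 0, 0, 0],
    [0, 0, 0, 0, 0, 0],
    [0, 0, 0, 0, 0, 0],
  ],
  fingers=0.2,
)

```text
time: 12.68
tool_pos: [0.582, 0.2448, 0.2045]
tool_rot: [3.141, 0.001, 3.085]
contact_force: [-0.1, -0.5, -0.7]
opening: 0.0526
grip_force: 0.0
```

Emit:
move_arm(
  motion=[
    [0, 0, -0.3, 0, 0, 0],
    [0, 0, -0.4, 0, 0, 0],
    [0, 0, -0.4, 0, 0, 0],
  ],
)

```text
time: 13.05
tool_pos: [0.5822, 0.2448, 0.2448]
tool_rot: [3.141, 0.002, 3.085]
contact_force: [0.7, -0.8, -0.6]
opening: 0.0552
grip_force: 0.0
```

Run:
```python
from h import *
o=robot.observe();print(o['tool_pos'],o['tool_rot'],o['opening'])
c,P=blocks()
w=cam('wrist');save(w,'w3')
y=np.pi+np.radians(6)
plan([((.563,.0,.12),y),((.563,.0,.013),y)])
```

```text
[0.58223115 0.24481511 0.24478866] [3.14096215e+00 1.60787165e-03 3.08542199e+00] 0.055200871220197595
px [339 175] 122 c 684 -254 wh [79. 19.] yaw 9.6 rgb [123 119 109]
px [299 183] 202 c 665 -110 wh [53. 51.] yaw 84.8 rgb [ 44 102  51]
px [384 213] 539 c 520 -393 wh [ 51. 169.] yaw -6.6 rgb [76 72 62]
px [340 208] 124 c 564 -244 wh [77. 19.] yaw 15.2 rgb [126 122 113]
px [271 214] 116 c 562 -1 wh [79. 17.] yaw 5.5 rgb [129 125 115]
px [341 242] 132 c 444 -229 wh [79. 18.] yaw 20.1 rgb [128 124 115]
px [307 244] 121 c 447 -115 wh [17. 78.] yaw -25.4 rgb [129 125 116]
px [385 276] 166 c 318 -361 wh [36. 47.] yaw -87.2 rgb [149 145  15]
[0.019, -0.999, 0.503, -0.0001, -0.0004, -0.0512] x 3 
[0.182, -0.999, 0.51, 0.0, -0.0, -0.0] x 3 
[0.079, -0.431, 0.22, 0.0, -0.0, -0.0] x 1 
[-0.0, -0.0, 0.999, 0.0, -0.0, -0.0] x 2 
[-0.0, -0.0, 0.071, 0.0, -0.0, -0.0] x 1
```

View pics/w3.png

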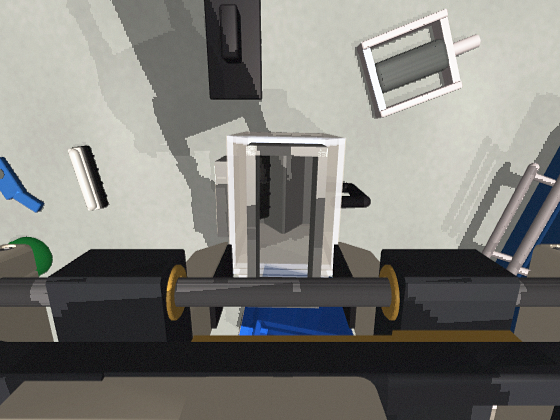

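The first block is in: it shows through the neck at (265,185), on the -y side of the ridge. Next is the block at (0.562,-0.001).

Emit:
move_arm(
  motion=[
    [0, -0.33, 0, 0, 0, -0.017],
    [0.01, -0.66, 0.2, 0, 0, -0.034],
    [0.02, -1, 0.5, 0, 0, -0.051],
  ],
)

```text
time: 13.52
tool_pos: [0.5742, 0.1441, 0.1934]
tool_rot: [3.142, 0.001, -3.035]
contact_force: [0.9, -0.0, 0.1]
opening: 0.0549
grip_force: 0.0
```

Emit:
move_arm(
  motion=[
    [0.06, -0.33, 0.2, 0, 0, 0],
    [0.12, -0.66, 0.4, 0, 0, 0],
    [0.18, -1, 0.6, 0, 0, 0],
  ],
)

```text
time: 13.9
tool_pos: [0.566, 0.0427, 0.1326]
tool_rot: [3.141, -0.002, -3.037]
contact_force: [0.2, -0.0, -1.1]
opening: 0.055
grip_force: 0.0
```

Emit:
move_arm(
  motion=[
    [0.08, -0.44, 0.2, 0, 0, 0],
    [0.08, -0.44, 0.6, 0, 0, 0],
    [0.08, -0.44, 0.9, 0, 0, 0],
  ],
)

```text
time: 14.28
tool_pos: [0.5621, -0.0016, 0.0419]
tool_rot: [3.141, -0.003, -3.039]
contact_force: [0.7, 0.4, 0.1]
opening: 0.0551
grip_force: 0.0
```

Emit:
move_arm(
  motion=[
    [0, 0, 0.2, 0, 0, 0],
    [0, 0, 0.31, 0, 0, 0],
    [0, 0, 0.31, 0, 0, 0],
  ],
)

```text
time: 14.65
tool_pos: [0.5628, -0.0008, 0.0123]
tool_rot: [3.141, -0.002, -3.037]
contact_force: [0.7, 0.1, 0.7]
opening: 0.0553
grip_force: 0.0
```

Emit:
move_arm(
  motion=[
    [0, 0, 0, 0, 0, 0],
    [0, 0, 0, 0, 0, 0],
    [0, 0, 0, 0, 0, 0],
    [0, 0, 0, 0, 0, 0],
    [0, 0, 0, 0, 0, 0],
    [0, 0, 0, 0, 0, 0],
    [0, 0, -0.3, 0, 0, 0],
    [0, 0, -0.7, 0, 0, 0],
    [0, 0, -1, 0, 0, 0],
  ],
  fingers=-1,
)

```text
time: 15.78
tool_pos: [0.5636, -0.001, 0.1145]
tool_rot: [-3.141, 0.001, -3.038]
contact_force: [-0.7, 0.0, -1.2]
opening: 0.0177
grip_force: 25.0
```

Emit:
move_arm(
  motion=[
    [0, 0.33, -0.4, 0, 0, 0.018],
    [0, 0.66, -0.8, 0, 0, 0.036],
    [0, 1, -1, 0, 0, 0.053],
  ],
)

```text
time: 16.15
tool_pos: [0.5535, 0.0993, 0.2155]
tool_rot: [3.141, 0.003, 3.077]
contact_force: [0.7, 0.1, -0.7]
opening: 0.0175
grip_force: 25.0
```

Emit:
move_arm(
  motion=[
    [-0.04, 0.33, -0.2, 0, 0, 0],
    [-0.08, 0.66, -0.2, 0, 0, 0],
    [-0.13, 1, -0.2, 0, 0, 0],
  ],
)

```text
time: 16.52
tool_pos: [0.5723, 0.1985, 0.2333]
tool_rot: [-3.141, 0.0, 3.079]
contact_force: [-0.8, -0.1, -0.2]
opening: 0.0178
grip_force: 25.0
```

Emit:
move_arm(
  motion=[
    [-0.04, 0.26, 0, 0, 0, 0],
    [-0.07, 0.52, 0, 0, 0, 0],
    [-0.07, 0.52, 0, 0, 0, 0],
    [-0.07, 0.52, 0, 0, 0, 0],
  ],
)

```text
time: 17.02
tool_pos: [0.5823, 0.2484, 0.2328]
tool_rot: [-3.141, -0.001, 3.079]
contact_force: [0.3, -0.3, -1.0]
opening: 0.0177
grip_force: 25.0
```

Emit:
move_arm(
  motion=[
    [0, 0, 0.15, 0, 0, 0],
    [0, 0, 0.29, 0, 0, 0],
    [0, 0, 0.29, 0, 0, 0],
  ],
)

```text
time: 17.4
tool_pos: [0.5816, 0.2483, 0.2021]
tool_rot: [-3.14, -0.004, 3.079]
contact_force: [0.1, 0.2, -0.8]
opening: 0.0171
grip_force: 25.0
```

Emit:
move_arm(
  motion=[
    [0, 0, 0, 0, 0, 0],
    [0, 0, 0, 0, 0, 0],
    [0, 0, 0, 0, 0, 0],
    [0, 0, 0, 0, 0, 0],
    [0, 0, -0.3, 0, 0, 0],
    [0, 0, -0.4, 0, 0, 0],
    [0, 0, -0.4, 0, 0, 0],
  ],
  fingers=0.2,
)

```text
time: 18.27
tool_pos: [0.5828, 0.2491, 0.2448]
tool_rot: [3.141, 0.002, 3.079]
contact_force: [-0.7, -0.6, 0.5]
opening: 0.0551
grip_force: 0.0
```

```bash
cat >> h.py <<'E'
def trip(x,y,deg,bias):
    Y=np.pi+np.radians(deg);N=np.pi-.06
    n=(.582,.244+bias)
    o=robot.observe();print(o['time'],o['tool_pos'].round(4),o['opening'])
    a=np.array([*n,.24]);b=np.array([x,y,.12])
    print('go');plan([(b,Y)])
    s=((x,y,.115),Y)
    print('back from .115');plan([((*n,.235),N)],start=s)
E
python3 - <<'E'
from h import *
blocks()
trip(.447,-.115,-25.3,-.004)
E
```

```text
px [339 174] 119 c 684 -255 wh [79. 18.] yaw 10.6 rgb [126 122 111]
px [299 183] 201 c 664 -110 wh [54. 51.] yaw 81.5 rgb [ 44 102  51]
px [384 213] 540 c 520 -391 wh [ 46. 170.] yaw -6.4 rgb [76 72 62]
px [340 208] 124 c 564 -243 wh [78. 17.] yaw 14.4 rgb [127 124 114]
px [341 243] 134 c 444 -228 wh [79. 19.] yaw 19.1 rgb [127 123 114]
px [307 244] 121 c 448 -115 wh [18. 78.] yaw -25.7 rgb [130 126 117]
px [385 276] 167 c 318 -362 wh [36. 49.] yaw -88.1 rgb [147 144  15]
18.325 [0.5823 0.2489 0.2438] 0.054889995965833424
go
[0.302, -0.999, 0.333, -0.0, -0.0001, 0.1207] x 3 
[-0.086, -0.999, 0.32, 0.0, 0.0, -0.0] x 2 
[-0.086, -0.999, 0.32, 0.0, 0.0, -0.0] x 2 
[-0.071, -0.831, 0.265, 0.0, 0.0, -0.0] x 2 
back from .115
[0.078, 0.999, -0.317, -0.0, 0.0, -0.1215] x 3 
[-0.313, 0.999, -0.331, -0.0, 0.0, 0.0] x 2 
[-0.313, 0.999, -0.33, -0.0, 0.0, 0.0] x 2 
[-0.209, 0.67, -0.222, -0.0, 0.0, 0.0] x 2
```

Emit:
move_arm(
  motion=[
    [0.1, -0.33, 0, 0, 0, 0.04],
    [0.2, -0.66, 0.15, 0, 0, 0.08],
    [0.3, -1, 0.33, 0, 0, 0.12],
  ],
)

```text
time: 18.7
tool_pos: [0.5454, 0.1502, 0.2098]
tool_rot: [-3.141, -0.001, 2.698]
contact_force: [0.3, -0.8, -0.3]
opening: 0.0552
grip_force: 0.0
```

Emit:
move_arm(
  motion=[
    [-0.043, -0.5, 0.16, 0, 0, 0],
    [-0.086, -1, 0.32, 0, 0, 0],
    [-0.086, -1, 0.32, 0, 0, 0],
  ],
)

```text
time: 19.08
tool_pos: [0.5092, 0.0545, 0.1772]
tool_rot: [-3.139, -0.004, 2.698]
contact_force: [0.0, 0.2, -0.1]
opening: 0.055
grip_force: 0.0
```

Emit:
move_arm(
  motion=[
    [-0.043, -0.5, 0.16, 0, 0, 0],
    [-0.086, -1, 0.32, 0, 0, 0],
    [-0.086, -1, 0.32, 0, 0, 0],
  ],
)

```text
time: 19.45
tool_pos: [0.4756, -0.0386, 0.146]
tool_rot: [-3.141, -0.003, 2.699]
contact_force: [0.4, 0.6, 0.7]
opening: 0.0551
grip_force: 0.0
```

Emit:
move_arm(
  motion=[
    [-0.04, -0.5, 0.15, 0, 0, 0],
    [-0.07, -0.83, 0.4, 0, 0, 0],
    [-0.07, -0.83, 0.8, 0, 0, 0],
    [-0.07, -0.83, 0.95, 0, 0, 0],
    [-0.07, -0.83, 0.95, 0, 0, 0],
  ],
)

```text
time: 20.08
tool_pos: [0.4481, -0.1141, 0.0514]
tool_rot: [3.141, -0.002, 2.703]
contact_force: [0.4, 0.2, -0.4]
opening: 0.0554
grip_force: 0.0
```

Emit:
move_arm(
  motion=[
    [0, 0, 0.2, 0, 0, 0],
    [0, 0, 0.38, 0, 0, 0],
    [0, 0, 0.38, 0, 0, 0],
  ],
)

```text
time: 20.45
tool_pos: [0.4482, -0.1146, 0.0142]
tool_rot: [3.141, -0.001, 2.703]
contact_force: [0.1, 0.1, 0.5]
opening: 0.0551
grip_force: 0.0
```

Emit:
move_arm(
  motion=[
    [0, 0, 0, 0, 0, 0],
    [0, 0, 0, 0, 0, 0],
    [0, 0, 0, 0, 0, 0],
    [0, 0, 0, 0, 0, 0],
    [0, 0, 0, 0, 0, 0],
    [0, 0, 0, 0, 0, 0],
    [0, 0, -0.3, 0, 0, 0],
    [0, 0, -0.7, 0, 0, 0],
    [0, 0, -1, 0, 0, 0],
  ],
  fingers=-1,
)

```text
time: 21.58
tool_pos: [0.4478, -0.1154, 0.1154]
tool_rot: [3.142, 0.0, 2.702]
contact_force: [0.5, -0.1, -1.3]
opening: 0.0174
grip_force: 25.0
```

Emit:
move_arm(
  motion=[
    [0.025, 0.33, -0.33, 0, 0, -0.04],
    [0.05, 0.66, -0.66, 0, 0, -0.08],
    [0.078, 1, -1, 0, 0, -0.1215],
  ],
)

```text
time: 21.95
tool_pos: [0.4832, -0.0207, 0.215]
tool_rot: [3.142, -0.001, 3.088]
contact_force: [0.1, 0.1, -0.5]
opening: 0.0176
grip_force: 25.0
```

Emit:
move_arm(
  motion=[
    [-0.16, 0.5, -0.1, 0, 0, 0],
    [-0.313, 1, -0.2, 0, 0, 0],
    [-0.313, 1, -0.2, 0, 0, 0],
  ],
)

```text
time: 22.32
tool_pos: [0.521, 0.0794, 0.2343]
tool_rot: [3.141, 0.001, 3.088]
contact_force: [0.1, -0.3, -1.4]
opening: 0.0176
grip_force: 25.0
```

Emit:
move_arm(
  motion=[
    [-0.16, 0.5, 0, 0, 0, 0],
    [-0.313, 1, 0, 0, 0, 0],
    [-0.313, 1, 0, 0, 0, 0],
  ],
)

```text
time: 22.7
tool_pos: [0.5574, 0.1763, 0.2329]
tool_rot: [3.142, -0.002, 3.087]
contact_force: [0.1, -0.0, -0.4]
opening: 0.0177
grip_force: 25.0
```

Emit:
move_arm(
  motion=[
    [-0.1, 0.34, 0, 0, 0, 0],
    [-0.21, 0.67, 0, 0, 0, 0],
    [-0.21, 0.67, 0, 0, 0, 0],
    [-0.21, 0.67, 0, 0, 0, 0],
  ],
)

```text
time: 23.2
tool_pos: [0.5818, 0.2385, 0.2337]
tool_rot: [-3.14, -0.001, 3.083]
contact_force: [0.7, -0.9, -1.1]
opening: 0.0177
grip_force: 25.0
```

Emit:
move_arm(
  motion=[
    [0, 0.01, 0.15, 0, 0, 0],
    [0, 0.01, 0.3, 0, 0, 0],
    [0, 0.01, 0.3, 0, 0, 0],
  ],
)

```text
time: 23.58
tool_pos: [0.5812, 0.2405, 0.2021]
tool_rot: [-3.14, -0.004, 3.083]
contact_force: [-0.5, 0.4, -0.4]
opening: 0.0177
grip_force: 25.0
```

Emit:
move_arm(
  motion=[
    [0, 0, 0, 0, 0, 0],
    [0, 0, 0, 0, 0, 0],
    [0, 0, 0, 0, 0, 0],
    [0, 0, 0, 0, 0, 0],
    [0, 0, -0.3, 0, 0, 0],
    [0, 0, -0.4, 0, 0, 0],
    [0, 0, -0.4, 0, 0, 0],
  ],
  fingers=0.2,
)

```text
time: 24.45
tool_pos: [0.5825, 0.2413, 0.2448]
tool_rot: [3.141, 0.002, 3.084]
contact_force: [-0.5, 0.3, 0.7]
opening: 0.0551
grip_force: 0.0
```

Run:
```python
from h import *
blocks()
trip(.444,-.228,19.6,.004)
w=cam('wrist');save(w,'w4',(200,110,380,300),3)
```

```text
px [339 175] 122 c 684 -254 wh [79. 18.] yaw 9.1 rgb [123 119 109]
px [299 183] 199 c 664 -109 wh [53. 50.] yaw 89.4 rgb [ 44 102  51]
px [384 213] 540 c 520 -388 wh [ 46. 168.] yaw -8.6 rgb [76 72 62]
px [340 208] 127 c 564 -243 wh [78. 18.] yaw 15.1 rgb [125 122 113]
px [341 242] 134 c 444 -229 wh [78. 18.] yaw 19.0 rgb [126 122 113]
px [386 276] 163 c 317 -361 wh [37. 46.] yaw -83.3 rgb [149 146  15]
24.5 [0.5821 0.2412 0.2438] 0.055067439793871326
go
[0.232, -0.999, 0.26, 0.0, -0.0, -0.1273] x 3 
[0.726, -0.999, 0.313, 0.0, -0.0, 0.0] x 3 
[0.726, -0.999, 0.312, 0.0, -0.0, 0.0] x 3 
[0.726, -0.999, 0.313, 0.0, -0.0, 0.0] x 3 
[0.094, -0.13, 0.04, 0.0, -0.0, 0.0] x 1 
back from .115
[-0.72, 0.999, -0.298, -0.0, -0.0, 0.128] x 3 
[-0.226, 0.999, -0.248, -0.0, -0.0, -0.0] x 2 
[-0.225, 0.999, -0.248, -0.0, -0.0, -0.0] x 2 
[-0.226, 0.999, -0.248, -0.0, -0.0, -0.0] x 2 
[-0.143, 0.636, -0.158, -0.0, -0.0, -0.0] x 2
```

View pics/w4.png

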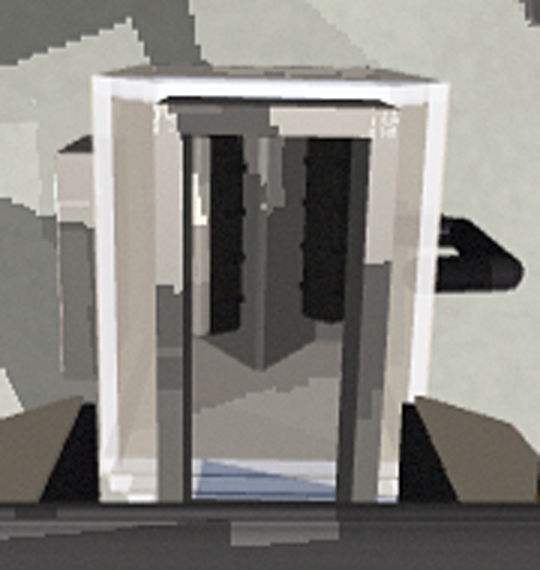

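The crop shows blocks lying on both sides of the ridge, at (220,240) and (325,240), and the neck is clear. Next is the block at (0.444,-0.228).

Emit:
move_arm(
  motion=[
    [0.08, -0.33, 0, 0, 0, -0.042],
    [0.16, -0.66, 0.1, 0, 0, -0.084],
    [0.23, -1, 0.26, 0, 0, -0.127],
  ],
)

```text
time: 24.92
tool_pos: [0.5528, 0.1418, 0.2172]
tool_rot: [3.141, -0.0, -2.796]
contact_force: [0.4, -0.9, -0.2]
opening: 0.055
grip_force: 0.0
```

Emit:
move_arm(
  motion=[
    [0.24, -0.33, 0.1, 0, 0, 0],
    [0.48, -0.66, 0.2, 0, 0, 0],
    [0.726, -1, 0.31, 0, 0, 0],
  ],
)

```text
time: 25.3
tool_pos: [0.5175, 0.0231, 0.186]
tool_rot: [3.141, -0.001, -2.8]
contact_force: [0.2, -0.4, 0.9]
opening: 0.0552
grip_force: 0.0
```

Emit:
move_arm(
  motion=[
    [0.24, -0.33, 0.1, 0, 0, 0],
    [0.48, -0.66, 0.2, 0, 0, 0],
    [0.726, -1, 0.31, 0, 0, 0],
  ],
)

```text
time: 25.68
tool_pos: [0.4826, -0.0953, 0.1551]
tool_rot: [3.141, -0.001, -2.8]
contact_force: [-1.0, -0.2, 0.8]
opening: 0.0553
grip_force: 0.0
```

Emit:
move_arm(
  motion=[
    [0.24, -0.33, 0.1, 0, 0, 0],
    [0.48, -0.66, 0.2, 0, 0, 0],
    [0.726, -1, 0.31, 0, 0, 0],
  ],
)

```text
time: 26.05
tool_pos: [0.4477, -0.2138, 0.1241]
tool_rot: [3.14, -0.001, -2.8]
contact_force: [1.1, -0.0, 0.1]
opening: 0.055
grip_force: 0.0
```

Emit:
move_arm(
  motion=[
    [0.094, -0.13, 0.2, 0, 0, 0],
    [0.094, -0.13, 0.6, 0, 0, 0],
    [0.094, -0.13, 0.8, 0, 0, 0],
    [0.094, -0.13, 0.8, 0, 0, 0],
  ],
)

```text
time: 26.55
tool_pos: [0.4426, -0.2273, 0.0433]
tool_rot: [3.137, -0.003, -2.801]
contact_force: [-0.4, 0.4, 1.1]
opening: 0.055
grip_force: 0.0
```

Emit:
move_arm(
  motion=[
    [0, 0, 0.2, 0, 0, 0],
    [0, 0, 0.305, 0, 0, 0],
    [0, 0, 0.305, 0, 0, 0],
  ],
)

```text
time: 26.92
tool_pos: [0.444, -0.2281, 0.0146]
tool_rot: [3.141, -0.0, -2.8]
contact_force: [-0.1, 0.1, -0.1]
opening: 0.0552
grip_force: 0.0
```

Emit:
move_arm(
  motion=[
    [0, 0, 0, 0, 0, 0],
    [0, 0, 0, 0, 0, 0],
    [0, 0, 0, 0, 0, 0],
    [0, 0, 0, 0, 0, 0],
    [0, 0, 0, 0, 0, 0],
    [0, 0, 0, 0, 0, 0],
    [0, 0, -0.3, 0, 0, 0],
    [0, 0, -0.7, 0, 0, 0],
    [0, 0, -1, 0, 0, 0],
  ],
  fingers=-1,
)

```text
time: 28.05
tool_pos: [0.4442, -0.2284, 0.116]
tool_rot: [-3.141, 0.0, -2.8]
contact_force: [-0.1, 0.7, -0.9]
opening: 0.0178
grip_force: 25.0
```

Emit:
move_arm(
  motion=[
    [-0.24, 0.33, -0.3, 0, 0, 0.042],
    [-0.48, 0.66, -0.6, 0, 0, 0.084],
    [-0.72, 1, -0.9, 0, 0, 0.128],
  ],
)

```text
time: 28.42
tool_pos: [0.4785, -0.1089, 0.2055]
tool_rot: [3.141, -0.0, 3.076]
contact_force: [0.3, 0.4, -1.0]
opening: 0.0176
grip_force: 25.0
```

Emit:
move_arm(
  motion=[
    [-0.11, 0.5, -0.15, 0, 0, 0],
    [-0.226, 1, -0.3, 0, 0, 0],
    [-0.226, 1, -0.3, 0, 0, 0],
  ],
)

```text
time: 28.8
tool_pos: [0.5081, -0.0086, 0.2356]
tool_rot: [3.141, 0.002, 3.086]
contact_force: [0.5, -0.2, -1.1]
opening: 0.0176
grip_force: 25.0
```

Emit:
move_arm(
  motion=[
    [-0.11, 0.5, 0, 0, 0, 0],
    [-0.226, 1, 0, 0, 0, 0],
    [-0.226, 1, 0, 0, 0, 0],
  ],
)

```text
time: 29.18
tool_pos: [0.5358, 0.0887, 0.2337]
tool_rot: [3.141, -0.001, 3.084]
contact_force: [0.1, -1.4, -1.6]
opening: 0.0179
grip_force: 25.0
```

Emit:
move_arm(
  motion=[
    [-0.11, 0.5, 0, 0, 0, 0],
    [-0.226, 1, 0, 0, 0, 0],
    [-0.226, 1, 0, 0, 0, 0],
  ],
)

```text
time: 29.55
tool_pos: [0.5646, 0.1864, 0.2336]
tool_rot: [-3.141, -0.001, 3.083]
contact_force: [-0.2, -0.2, -0.8]
opening: 0.0174
grip_force: 25.0
```

Emit:
move_arm(
  motion=[
    [-0.07, 0.32, 0, 0, 0, 0],
    [-0.143, 0.636, 0, 0, 0, 0],
    [-0.143, 0.636, 0, 0, 0, 0],
    [-0.143, 0.636, 0, 0, 0, 0],
  ],
)

```text
time: 30.05
tool_pos: [0.5825, 0.2459, 0.2343]
tool_rot: [-3.14, -0.001, 3.079]
contact_force: [-0.4, -0.6, -0.9]
opening: 0.0175
grip_force: 25.0
```

Emit:
move_arm(
  motion=[
    [0, 0.01, 0.15, 0, 0, 0],
    [0, 0.01, 0.31, 0, 0, 0],
    [0, 0.01, 0.31, 0, 0, 0],
  ],
)

```text
time: 30.42
tool_pos: [0.5816, 0.2482, 0.2013]
tool_rot: [-3.14, -0.004, 3.08]
contact_force: [-0.6, 0.6, -0.1]
opening: 0.0174
grip_force: 25.0
```

Emit:
move_arm(
  motion=[
    [0, 0, 0, 0, 0, 0],
    [0, 0, 0, 0, 0, 0],
    [0, 0, 0, 0, 0, 0],
    [0, 0, 0, 0, 0, 0],
    [0, 0, -0.3, 0, 0, 0],
    [0, 0, -0.4, 0, 0, 0],
    [0, 0, -0.4, 0, 0, 0],
  ],
  fingers=0.2,
)

```text
time: 31.3
tool_pos: [0.5829, 0.249, 0.2443]
tool_rot: [3.141, 0.002, 3.081]
contact_force: [0.8, 0.1, 0.0]
opening: 0.0549
grip_force: 0.0
```

Run:
```python
from h import *
blocks()
trip(.564,-.243,14.8,-.003)
```

```text
px [339 175] 122 c 684 -254 wh [79. 19.] yaw 10.8 rgb [124 120 109]
px [299 183] 206 c 664 -110 wh [53. 51.] yaw 84.0 rgb [ 44 101  51]
px [384 213] 542 c 520 -388 wh [ 45. 168.] yaw -9.4 rgb [75 72 62]
px [340 208] 123 c 564 -243 wh [78. 18.] yaw 12.7 rgb [128 124 115]
px [385 276] 166 c 318 -361 wh [36. 48.] yaw -87.2 rgb [148 145  15]
31.35 [0.5825 0.249  0.2433] 0.05557647278004793
go
[-0.023, -0.999, 0.25, 0.0, -0.0, -0.1016] x 2 
[0.304, -0.999, 0.262, 0.0, -0.0, 0.0] x 2 
[0.305, -0.999, 0.261, 0.0, -0.0, 0.0] x 2 
[0.304, -0.999, 0.262, 0.0, -0.0, 0.0] x 2 
[0.231, -0.756, 0.198, 0.0, -0.0, 0.0] x 2 
back from .115
[-0.304, 0.999, -0.259, -0.0, -0.0, 0.1013] x 2 
[0.023, 0.999, -0.248, -0.0, -0.0, 0.0] x 2 
[0.023, 0.999, -0.247, -0.0, -0.0, 0.0] x 2 
[0.022, 0.999, -0.248, -0.0, -0.0, 0.0] x 2 
[0.018, 0.801, -0.198, -0.0, -0.0, 0.0] x 2
```

Emit:
move_arm(
  motion=[
    [-0.01, -0.33, 0, 0, 0, -0.034],
    [-0.02, -0.66, 0.1, 0, 0, -0.068],
    [-0.023, -1, 0.25, 0, 0, -0.1016],
  ],
)

```text
time: 31.72
tool_pos: [0.5784, 0.1481, 0.2175]
tool_rot: [3.141, -0.001, -2.879]
contact_force: [0.2, -0.2, 0.8]
opening: 0.055
grip_force: 0.0
```

Emit:
move_arm(
  motion=[
    [0.15, -0.5, 0.13, 0, 0, 0],
    [0.304, -1, 0.26, 0, 0, 0],
    [0.304, -1, 0.26, 0, 0, 0],
  ],
)

```text
time: 32.1
tool_pos: [0.5737, 0.0413, 0.1905]
tool_rot: [3.141, -0.004, -2.888]
contact_force: [-0.0, 0.7, 0.1]
opening: 0.0554
grip_force: 0.0
```

Emit:
move_arm(
  motion=[
    [0.15, -0.5, 0.13, 0, 0, 0],
    [0.304, -1, 0.26, 0, 0, 0],
    [0.304, -1, 0.26, 0, 0, 0],
  ],
)

```text
time: 32.48
tool_pos: [0.5703, -0.062, 0.1651]
tool_rot: [3.14, -0.003, -2.887]
contact_force: [0.4, 0.6, -0.3]
opening: 0.0552
grip_force: 0.0
```

Emit:
move_arm(
  motion=[
    [0.15, -0.5, 0.13, 0, 0, 0],
    [0.304, -1, 0.26, 0, 0, 0],
    [0.304, -1, 0.26, 0, 0, 0],
  ],
)

```text
time: 32.85
tool_pos: [0.5669, -0.1657, 0.1393]
tool_rot: [3.14, -0.002, -2.886]
contact_force: [-0.4, 1.3, 0.6]
opening: 0.0555
grip_force: 0.0
```

Emit:
move_arm(
  motion=[
    [0.12, -0.38, 0.1, 0, 0, 0],
    [0.231, -0.755, 0.2, 0, 0, 0],
    [0.231, -0.755, 0.6, 0, 0, 0],
    [0.231, -0.755, 0.95, 0, 0, 0],
    [0.231, -0.755, 0.95, 0, 0, 0],
  ],
)

```text
time: 33.48
tool_pos: [0.5633, -0.2402, 0.0433]
tool_rot: [3.137, -0.004, -2.882]
contact_force: [-0.2, 0.0, 0.4]
opening: 0.055
grip_force: 0.0
```

Emit:
move_arm(
  motion=[
    [0, -0.02, 0.2, 0, 0, 0],
    [0, -0.02, 0.305, 0, 0, 0],
    [0, -0.02, 0.305, 0, 0, 0],
  ],
)

```text
time: 33.85
tool_pos: [0.5651, -0.2444, 0.0156]
tool_rot: [3.141, 0.0, -2.883]
contact_force: [-0.0, -0.2, 0.6]
opening: 0.0553
grip_force: 0.0
```

Emit:
move_arm(
  motion=[
    [0, 0, 0, 0, 0, 0],
    [0, 0, 0, 0, 0, 0],
    [0, 0, 0, 0, 0, 0],
    [0, 0, 0, 0, 0, 0],
    [0, 0, 0, 0, 0, 0],
    [0, 0, 0, 0, 0, 0],
    [0, 0, -0.3, 0, 0, 0],
    [0, 0, -0.7, 0, 0, 0],
    [0, 0, -1, 0, 0, 0],
  ],
  fingers=-1,
)

```text
time: 34.98
tool_pos: [0.565, -0.2455, 0.1166]
tool_rot: [-3.141, 0.001, -2.883]
contact_force: [0.2, 0.1, -0.9]
opening: 0.0178
grip_force: 25.0
```

Emit:
move_arm(
  motion=[
    [-0.1, 0.33, -0.3, 0, 0, 0.034],
    [-0.2, 0.66, -0.6, 0, 0, 0.068],
    [-0.304, 1, -0.9, 0, 0, 0.1013],
  ],
)

```text
time: 35.35
tool_pos: [0.5685, -0.1399, 0.2059]
tool_rot: [3.142, -0.0, 3.078]
contact_force: [1.0, 0.3, 0.3]
opening: 0.0176
grip_force: 25.0
```

Emit:
move_arm(
  motion=[
    [0.01, 0.5, -0.15, 0, 0, 0],
    [0.023, 1, -0.3, 0, 0, 0],
    [0.023, 1, -0.3, 0, 0, 0],
  ],
)

```text
time: 35.72
tool_pos: [0.5728, -0.0377, 0.2365]
tool_rot: [3.141, 0.003, 3.086]
contact_force: [0.4, 0.2, -1.4]
opening: 0.0174
grip_force: 25.0
```

Emit:
move_arm(
  motion=[
    [0.01, 0.5, 0, 0, 0, 0],
    [0.023, 1, 0, 0, 0, 0],
    [0.023, 1, 0, 0, 0, 0],
  ],
)

```text
time: 36.1
tool_pos: [0.5758, 0.0613, 0.2345]
tool_rot: [3.141, -0.001, 3.085]
contact_force: [0.1, -0.1, 0.2]
opening: 0.0175
grip_force: 25.0
```

Emit:
move_arm(
  motion=[
    [0.01, 0.5, 0, 0, 0, 0],
    [0.023, 1, 0, 0, 0, 0],
    [0.023, 1, 0, 0, 0, 0],
  ],
)

```text
time: 36.48
tool_pos: [0.5797, 0.1605, 0.2344]
tool_rot: [-3.142, -0.001, 3.084]
contact_force: [-0.1, -1.4, -2.6]
opening: 0.0177
grip_force: 25.0
```

Emit:
move_arm(
  motion=[
    [0.01, 0.4, 0, 0, 0, 0],
    [0.018, 0.8, 0, 0, 0, 0],
    [0.018, 0.8, 0, 0, 0, 0],
    [0.018, 0.8, 0, 0, 0, 0],
  ],
)

```text
time: 36.98
tool_pos: [0.5831, 0.2371, 0.2348]
tool_rot: [-3.14, -0.001, 3.08]
contact_force: [-0.1, -0.6, -1.1]
opening: 0.0176
grip_force: 25.0
```

Emit:
move_arm(
  motion=[
    [0, 0.03, 0.15, 0, 0, 0],
    [0, 0.03, 0.31, 0, 0, 0],
    [0, 0.03, 0.31, 0, 0, 0],
  ],
)

```text
time: 37.35
tool_pos: [0.5819, 0.2413, 0.2018]
tool_rot: [-3.14, -0.004, 3.081]
contact_force: [-0.4, 0.7, -1.1]
opening: 0.0177
grip_force: 25.0
```

Emit:
move_arm(
  motion=[
    [0, 0, 0, 0, 0, 0],
    [0, 0, 0, 0, 0, 0],
    [0, 0, 0, 0, 0, 0],
    [0, 0, 0, 0, 0, 0],
    [0, 0, -0.3, 0, 0, 0],
    [0, 0, -0.4, 0, 0, 0],
    [0, 0, -0.4, 0, 0, 0],
  ],
  fingers=0.2,
)

```text
time: 38.22
tool_pos: [0.5832, 0.2422, 0.2448]
tool_rot: [3.141, 0.002, 3.082]
contact_force: [-0.4, 0.7, -0.2]
opening: 0.0551
grip_force: 0.0
```

Run:
```python
from h import *
blocks()
trip(.684,-.255,9.8,.004)
w=cam('wrist');save(w,'w5',(200,110,380,300),3)
```

```text
px [339 175] 119 c 684 -254 wh [78. 18.] yaw 8.7 rgb [125 121 110]
px [299 183] 204 c 664 -110 wh [53. 51.] yaw 84.4 rgb [ 44 101  51]
px [384 213] 542 c 521 -389 wh [ 45. 169.] yaw -7.2 rgb [75 72 61]
px [385 276] 161 c 318 -361 wh [36. 46.] yaw -87.4 rgb [149 146  14]
38.275 [0.5827 0.2421 0.2439] 0.05524532913066436
go
[-0.267, -0.999, 0.252, 0.0, -0.0, -0.0735] x 2 
[-0.03, -0.999, 0.244, 0.0, -0.0, -0.0] x 2 
[-0.03, -0.999, 0.244, 0.0, -0.0, -0.0] x 2 
[-0.03, -0.999, 0.244, 0.0, -0.0, -0.0] x 2 
[-0.03, -0.999, 0.244, 0.0, -0.0, -0.0] x 2 
[-0.001, -0.041, 0.01, 0.0, -0.0, -0.0] x 1 
back from .115
[0.029, 0.999, -0.234, 0.0, -0.0, 0.0735] x 2 
[0.266, 0.999, -0.242, -0.0, -0.0, 0.0] x 2 
[0.266, 0.999, -0.241, -0.0, -0.0, 0.0] x 2 
[0.265, 0.999, -0.242, -0.0, -0.0, 0.0] x 2 
[0.265, 0.997, -0.241, -0.0, -0.0, 0.0] x 2
```

View pics/w5.png

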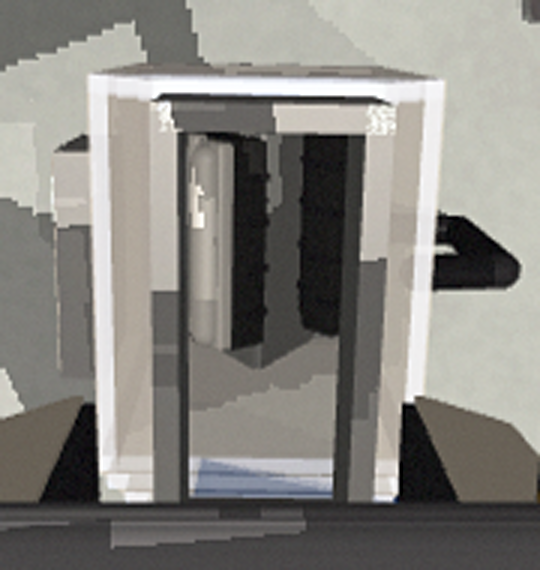

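Five blocks are in, lying along both sides at (225,240) and (320,240), and the neck is clear. The last one is at (0.684,-0.254).

Emit:
move_arm(
  motion=[
    [-0.09, -0.33, 0, 0, 0, -0.025],
    [-0.18, -0.66, 0.1, 0, 0, -0.05],
    [-0.267, -1, 0.25, 0, 0, -0.0735],
  ],
)

```text
time: 38.7
tool_pos: [0.6034, 0.1398, 0.2181]
tool_rot: [3.141, -0.001, -2.968]
contact_force: [-0.5, 0.2, -0.4]
opening: 0.0551
grip_force: 0.0
```

Emit:
move_arm(
  motion=[
    [-0.015, -0.5, 0.1, 0, 0, 0],
    [-0.03, -1, 0.2, 0, 0, 0],
    [-0.03, -1, 0.2, 0, 0, 0],
  ],
)

```text
time: 39.08
tool_pos: [0.6231, 0.0391, 0.1969]
tool_rot: [3.141, -0.004, -2.975]
contact_force: [0.2, 0.5, 0.7]
opening: 0.0547
grip_force: 0.0
```

Emit:
move_arm(
  motion=[
    [-0.015, -0.5, 0.1, 0, 0, 0],
    [-0.03, -1, 0.2, 0, 0, 0],
    [-0.03, -1, 0.2, 0, 0, 0],
  ],
)

```text
time: 39.45
tool_pos: [0.643, -0.0577, 0.1773]
tool_rot: [3.141, -0.003, -2.974]
contact_force: [-0.1, 0.6, 0.1]
opening: 0.0553
grip_force: 0.0
```

Emit:
move_arm(
  motion=[
    [-0.015, -0.5, 0.1, 0, 0, 0],
    [-0.03, -1, 0.2, 0, 0, 0],
    [-0.03, -1, 0.2, 0, 0, 0],
  ],
)

```text
time: 39.83
tool_pos: [0.6631, -0.155, 0.1575]
tool_rot: [3.141, -0.002, -2.973]
contact_force: [0.1, 0.9, 0.0]
opening: 0.0552
grip_force: 0.0
```

Emit:
move_arm(
  motion=[
    [-0.015, -0.5, 0.2, 0, 0, 0],
    [-0.03, -1, 0.4, 0, 0, 0],
    [-0.03, -1, 0.5, 0, 0, 0],
  ],
)

```text
time: 40.2
tool_pos: [0.6831, -0.2524, 0.1073]
tool_rot: [3.14, -0.001, -2.973]
contact_force: [-0.8, 0.9, 0.2]
opening: 0.0549
grip_force: 0.0
```

Emit:
move_arm(
  motion=[
    [0, -0.04, 0.3, 0, 0, 0],
    [0, -0.04, 0.6, 0, 0, 0],
    [0, -0.04, 0.6, 0, 0, 0],
  ],
)

```text
time: 40.58
tool_pos: [0.6829, -0.2517, 0.0467]
tool_rot: [3.137, -0.004, -2.969]
contact_force: [0.1, -0.8, 0.2]
opening: 0.055
grip_force: 0.0
```

Emit:
move_arm(
  motion=[
    [0, -0.02, 0.2, 0, 0, 0],
    [0, -0.02, 0.34, 0, 0, 0],
    [0, -0.02, 0.34, 0, 0, 0],
  ],
)

```text
time: 40.95
tool_pos: [0.6836, -0.2567, 0.0136]
tool_rot: [3.14, -0.002, -2.971]
contact_force: [0.1, -0.5, -0.3]
opening: 0.0551
grip_force: 0.0
```

Emit:
move_arm(
  motion=[
    [0, 0, 0, 0, 0, 0],
    [0, 0, 0, 0, 0, 0],
    [0, 0, 0, 0, 0, 0],
    [0, 0, 0, 0, 0, 0],
    [0, 0, 0, 0, 0, 0],
    [0, 0, 0, 0, 0, 0],
    [0, 0, -0.3, 0, 0, 0],
    [0, 0, -0.7, 0, 0, 0],
    [0, 0, -1, 0, 0, 0],
  ],
  fingers=-1,
)

```text
time: 42.08
tool_pos: [0.6847, -0.2576, 0.1168]
tool_rot: [-3.141, 0.001, -2.971]
contact_force: [0.1, -0.2, -0.1]
opening: 0.0175
grip_force: 25.0
```

Emit:
move_arm(
  motion=[
    [0.01, 0.33, -0.3, 0, 0, 0.025],
    [0.02, 0.66, -0.6, 0, 0, 0.05],
    [0.03, 1, -0.9, 0, 0, 0.0735],
  ],
)

```text
time: 42.45
tool_pos: [0.6641, -0.1585, 0.2059]
tool_rot: [3.142, -0.0, 3.079]
contact_force: [0.0, -0.3, -0.2]
opening: 0.0177
grip_force: 25.0
```

Emit:
move_arm(
  motion=[
    [0.13, 0.5, -0.15, 0, 0, 0],
    [0.266, 1, -0.3, 0, 0, 0],
    [0.266, 1, -0.3, 0, 0, 0],
  ],
)

```text
time: 42.82
tool_pos: [0.644, -0.0543, 0.2372]
tool_rot: [3.141, 0.003, 3.086]
contact_force: [-0.1, -0.0, -0.7]
opening: 0.0175
grip_force: 25.0
```

Emit:
move_arm(
  motion=[
    [0.13, 0.5, 0, 0, 0, 0],
    [0.266, 1, 0, 0, 0, 0],
    [0.266, 1, 0, 0, 0, 0],
  ],
)

```text
time: 43.2
tool_pos: [0.6228, 0.0459, 0.2348]
tool_rot: [3.141, -0.001, 3.085]
contact_force: [0.3, -0.7, -0.2]
opening: 0.0175
grip_force: 25.0
```

Emit:
move_arm(
  motion=[
    [0.13, 0.5, 0, 0, 0, 0],
    [0.266, 1, 0, 0, 0, 0],
    [0.266, 1, 0, 0, 0, 0],
  ],
)

```text
time: 43.58
tool_pos: [0.6026, 0.1465, 0.2348]
tool_rot: [3.141, -0.0, 3.085]
contact_force: [0.5, -0.7, -0.0]
opening: 0.0175
grip_force: 25.0
```

Emit:
move_arm(
  motion=[
    [0.13, 0.5, 0, 0, 0, 0],
    [0.266, 1, 0, 0, 0, 0],
    [0.266, 1, 0, 0, 0, 0],
    [0.266, 1, 0, 0, 0, 0],
  ],
)

```text
time: 44.08
tool_pos: [0.5831, 0.2444, 0.2348]
tool_rot: [-3.14, -0.0, 3.081]
contact_force: [0.5, 0.2, 0.1]
opening: 0.0171
grip_force: 25.0
```

Emit:
move_arm(
  motion=[
    [0, 0.03, 0.15, 0, 0, 0],
    [0, 0.03, 0.31, 0, 0, 0],
    [0, 0.03, 0.31, 0, 0, 0],
  ],
)

```text
time: 44.45
tool_pos: [0.5816, 0.2483, 0.2017]
tool_rot: [-3.14, -0.004, 3.081]
contact_force: [0.2, -0.4, -0.4]
opening: 0.0174
grip_force: 25.0
```

Emit:
move_arm(
  motion=[
    [0, 0, 0, 0, 0, 0],
    [0, 0, 0, 0, 0, 0],
    [0, 0, 0, 0, 0, 0],
    [0, 0, 0, 0, 0, 0],
    [0, 0, -0.3, 0, 0, 0],
    [0, 0, -0.4, 0, 0, 0],
    [0, 0, -0.4, 0, 0, 0],
  ],
  fingers=0.2,
)

```text
time: 45.32
tool_pos: [0.5827, 0.2494, 0.2448]
tool_rot: [3.141, 0.002, 3.082]
contact_force: [-0.0, -0.4, -1.6]
opening: 0.0548
grip_force: 0.0
```

Run:
```python
from h import *
o=robot.observe();print(o['tool_pos'],o['tool_rot'])
blocks()
w=cam('wrist');save(w,'w6',None,1.4);P=cloud(w);Z=P[...,2]
def rect(m,t):
    q=P[m];print(t,len(q),cv2.minAreaRect((q[:,:2]*1000).astype(np.float32)) if len(q)>5 else'',np.median(q[:,2]))
c=(abs(P[...,0]-.42)<.09)&(abs(P[...,1]-.2)<.06)
rect(c&(Z>.036)&(Z<.06),'grip');rect(c&(Z>.015)&(Z<.03),'plate')
n=(abs(P[...,0]-.582)<.08)&(abs(P[...,1]-.244)<.05)&(Z>.19)&(Z<.206)
rect(n,'neck')
P=cloud(cam('scene'));Z=P[...,2]
rect((abs(P[...,0]-.582)<.08)&(abs(P[...,1]-.244)<.05)&(Z>.19)&(Z<.206),'neck scene')
c=(abs(P[...,0]-.42)<.09)&(abs(P[...,1]-.2)<.06)
rect(c&(Z>.036)&(Z<.06),'grip sc')
```

```text
[0.58267316 0.24943742 0.2448161 ] [3.14095694e+00 1.62944984e-03 3.08171734e+00]
px [299 183] 202 c 665 -110 wh [53. 51.] yaw 84.6 rgb [ 44 102  51]
px [384 213] 542 c 526 -387 wh [ 46. 178.] yaw -11.6 rgb [76 72 62]
px [385 276] 165 c 318 -361 wh [36. 49.] yaw -88.3 rgb [148 145  15]
grip 1099 ((418.20184326171875, 197.7951202392578), (18.248781204223633, 50.19872283935547), 86.4803695678711) 0.05129794955560196
plate 4278 ((429.53778076171875, 197.1915283203125), (60.060951232910156, 100.93689727783203), 86.71869659423828) 0.021651287782243095
neck 3422 ((581.4681396484375, 244.13162231445312), (52.15419006347656, 117.19801330566406), 85.64402770996094) 0.19971713515369205
neck scene 335 ((580.2032470703125, 244.84759521484375), (56.22007369995117, 117.29206085205078), 85.81428527832031) 0.19721953881985976
grip sc 117 ((418.3609619140625, 196.51724243164062), (19.736858367919922, 49.59315490722656), 87.19984436035156) 0.048840708140362565
```

View pics/w6.png

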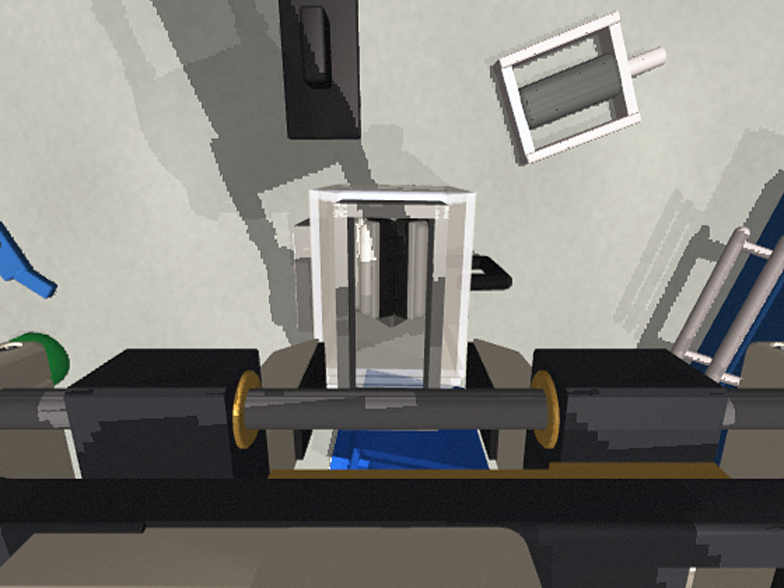

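All six blocks are in, visible through the neck at (370,265) and (415,265), and none are left on the cart. Now the cap, using the same tool pose at which I released it.

Run:
```python
from h import *
y=3.085
plan([((.42,.1996,.13),y),((.42,.1996,.0305),y)])
print('back');plan([((.42,.1996,.13),y),((.42,.1996,.225),y),((.584,.2433,.26),y),((.584,.2433,.22),y)],start=((.42,.1996,.0305),y))
```

```text
[0.999, -0.373, 0.715, -0.0002, -0.0006, -0.0011] x 3 
[0.588, -0.217, 0.418, 0.0, 0.0, 0.0] x 2 
[-0.0, 0.0, 0.995, 0.0, 0.0, 0.0] x 2 
back
[0.0, 0.0, -0.995, 0.0, 0.0, 0.0] x 2 
[0.0, 0.0, -0.95, 0.0, 0.0, 0.0] x 2 
[-0.999, 0.328, -0.217, 0.0, 0.0, 0.0] x 2 
[-0.614, 0.201, -0.133, 0.0, 0.0, 0.0] x 2 
[0.0, 0.0, 0.4, 0.0, 0.0, 0.0] x 1
```

Emit:
move_arm(
  motion=[
    [0.33, -0.12, 0, 0, 0, 0],
    [0.66, -0.24, 0.15, 0, 0, 0],
    [1, -0.373, 0.7, 0, 0, 0],
    [1, -0.373, 0.7, 0, 0, 0],
  ],
)

```text
time: 45.98
tool_pos: [0.4734, 0.2162, 0.1691]
tool_rot: [-3.137, -0.014, 3.082]
contact_force: [1.2, -0.1, 0.4]
opening: 0.0549
grip_force: 0.0
```

Emit:
move_arm(
  motion=[
    [0.3, -0.1, 0.1, 0, 0, 0],
    [0.588, -0.217, 0.43, 0, 0, 0],
    [0.588, -0.217, 0.7, 0, 0, 0],
    [0.588, -0.217, 0.7, 0, 0, 0],
    [0.588, -0.217, 0.7, 0, 0, 0],
  ],
)

```text
time: 46.6
tool_pos: [0.4222, 0.2005, 0.1054]
tool_rot: [3.141, 0.002, 3.082]
contact_force: [0.5, -0.4, -0.2]
opening: 0.0549
grip_force: 0.0
```

Run:
```python
from h import *
print(robot.observe()['tool_pos'])
plan([((.42,.1996,.0305),3.085)])
```

```text
[0.422153   0.2004576  0.10537162]
[0.023, -0.011, 0.749, 0.0003, 0.0007, -0.0011] x 2
```

Emit:
move_arm(
  motion=[
    [0.02, -0.01, 0.3, 0, 0, -0.001],
    [0.02, -0.01, 0.6, 0, 0, -0.001],
    [0.02, -0.01, 0.745, 0, 0, -0.001],
    [0.02, -0.01, 0.745, 0, 0, -0.001],
  ],
)

```text
time: 47.1
tool_pos: [0.4191, 0.1993, 0.0299]
tool_rot: [3.141, 0.0, 3.085]
contact_force: [-0.4, 0.1, 0.1]
opening: 0.0552
grip_force: 0.0
```

Emit:
move_arm(
  motion=[
    [0, 0, 0, 0, 0, 0],
    [0, 0, 0, 0, 0, 0],
    [0, 0, 0, 0, 0, 0],
    [0, 0, 0, 0, 0, 0],
    [0, 0, 0, 0, 0, 0],
    [0, 0, 0, 0, 0, 0],
    [0, 0, -0.2, 0, 0, 0],
    [0, 0, -0.6, 0, 0, 0],
    [0, 0, -1, 0, 0, 0],
  ],
  fingers=-1,
)

```text
time: 48.22
tool_pos: [0.4178, 0.1989, 0.1304]
tool_rot: [-3.141, -0.001, 3.085]
contact_force: [1.2, 0.0, -0.4]
opening: 0.0175
grip_force: 25.0
```

Emit:
move_arm(
  motion=[
    [0, 0, -0.33, 0, 0, 0],
    [0, 0, -0.66, 0, 0, 0],
    [0, 0, -1, 0, 0, 0],
  ],
)

```text
time: 48.6
tool_pos: [0.4179, 0.1989, 0.2305]
tool_rot: [-3.141, -0.001, 3.085]
contact_force: [0.4, 0.2, -0.8]
opening: 0.0177
grip_force: 25.0
```

Emit:
move_arm(
  motion=[
    [-0.33, 0.11, -0.15, 0, 0, 0],
    [-0.66, 0.22, -0.3, 0, 0, 0],
    [-1, 0.328, -0.3, 0, 0, 0],
    [-1, 0.328, -0.3, 0, 0, 0],
  ],
)

```text
time: 49.1
tool_pos: [0.5212, 0.2262, 0.2584]
tool_rot: [-3.141, -0.001, 3.084]
contact_force: [-0.6, -0.1, -1.1]
opening: 0.0181
grip_force: 25.0
```

Emit:
move_arm(
  motion=[
    [-0.3, 0.1, 0, 0, 0, 0],
    [-0.614, 0.2, 0, 0, 0, 0],
    [-0.614, 0.2, 0, 0, 0, 0],
    [-0.614, 0.2, 0, 0, 0, 0],
  ],
)

```text
time: 49.6
tool_pos: [0.5812, 0.2424, 0.2592]
tool_rot: [-3.141, -0.002, 3.085]
contact_force: [-0.4, 0.4, -0.7]
opening: 0.0176
grip_force: 25.0
```

Run:
```python
from h import *
o=robot.observe();print(o['tool_pos'],o['tool_rot'],o['opening'])
w=cam('wrist');P=cloud(w);Z=P[...,2]-o['tool_pos'][2]
n=(abs(P[...,0]-.582)<.1)&(abs(P[...,1]-.244)<.05)
q=P[n&(Z>-.015)&(Z<.003)];print(cv2.minAreaRect((q[:,:2]*1000).astype(np.float32)),np.median(q[:,2]))
plan([((.5835,.2435,.217),3.083)])
```

```text
[0.58123605 0.24240185 0.25921866] [-3.14102214e+00 -1.94372185e-03  3.08494012e+00] 0.0175600475065079
((576.8292236328125, 240.77862548828125), (60.209896087646484, 117.08768463134766), 86.94087219238281) 0.2511661908743814
[-0.022, 0.012, 0.426, -0.0001, -0.0004, 0.0006] x 1
```

Emit:
move_arm(
  motion=[
    [-0.005, 0.015, 0.1, 0, 0, 0],
    [-0.005, 0.015, 0.2, 0, 0, 0],
    [-0.005, 0.015, 0.28, 0, 0, 0],
    [-0.005, 0.015, 0.36, 0, 0, 0],
    [-0.005, 0.015, 0.41, 0, 0, 0],
    [-0.005, 0.015, 0.41, 0, 0, 0],
  ],
)

```text
time: 50.4
tool_pos: [0.5829, 0.244, 0.2183]
tool_rot: [-3.141, -0.001, 3.085]
contact_force: [-0.7, -0.1, -0.9]
opening: 0.0178
grip_force: 25.0
```

Emit:
move_arm(
  motion=[
    [0, 0, 0.015, 0, 0, 0],
    [0, 0, 0.02, 0, 0, 0],
  ],
)

```text
time: 50.65
tool_pos: [0.5831, 0.2441, 0.2169]
tool_rot: [3.141, 0.0, 3.085]
contact_force: [0.1, 0.5, -1.4]
opening: 0.0179
grip_force: 25.0
```

Emit:
move_arm(
  motion=[
    [0, 0, 0, 0, 0, 0],
    [0, 0, 0, 0, 0, 0],
    [0, 0, 0, 0, 0, 0],
    [0, 0, 0, 0, 0, 0],
    [0, 0, -0.3, 0, 0, 0],
    [0, 0, -0.7, 0, 0, 0],
    [0, 0, -1, 0, 0, 0],
    [0, 0, -1, 0, 0, 0],
  ],
  fingers=0.4,
)

```text
time: 51.65
tool_pos: [0.5839, 0.2444, 0.3195]
tool_rot: [3.14, 0.005, 3.085]
contact_force: [-0.0, 0.4, -0.5]
opening: 0.0642
grip_force: 0.0
```

Run:
```python
from h import *
o=robot.observe();print(o['time'],o['tool_pos'],o['tool_rot'])
for nm in('wrist','scene'):
    c=cam(nm);P=cloud(c);Z=P[...,2]
    n=(abs(P[...,0]-.582)<.1)&(abs(P[...,1]-.244)<.045)&(Z>.195)&(Z<.218)
    q=P[n];r=cv2.minAreaRect((q[:,:2]*1000).astype(np.float32));A=np.c_[q[:,:2],np.ones(len(q))]
    print(nm,r,np.median(q[:,2]),'slopes',np.linalg.lstsq(A,q[:,2],rcond=None)[0][:2])
save(c,'s1',(300,100,560,320),3)
blocks()
# handle of scanner direction & mat from top+scene
for nm in('top','scene'):
    c=cam(nm);P=cloud(c);Z=P[...,2];I=c['image'].astype(int)
    reg=(P[...,0]>.38)&(P[...,0]<.68)&(P[...,1]<-.28)&(P[...,1]>-.5)
    q=P[reg&(Z>.02)&(Z<.06)];print(nm,'scanner',cv2.minAreaRect((q[:,:2]*1000).astype(np.float32)))
    m=(reg&(I.max(2)<75)|reg&(Z>.02)).astype(np.uint8);n,l,s,ce=cv2.connectedComponentsWithStats(m)
    i=1+np.argmax(s[1:,4]);q=P[(l==i)];print(nm,'mat',s[i,4],cv2.minAreaRect((q[np.isfinite(q[:,0])][:,:2]*1000).astype(np.float32)))
    if nm=='top':save(c,'t3',(340,170,420,270),6)
```

```text
51.65 [0.58389773 0.24437127 0.31951571] [3.13964982 0.00538571 3.08486958]
wrist ((582.5604858398438, 241.95806884765625), (60.028648376464844, 123.94549560546875), 86.67899322509766) 0.20780392042654044 slopes [1.24900581e-03 3.76328319e-05]
scene ((581.1505737304688, 241.92320251464844), (62.574462890625, 125.37227630615234), 87.20892333984375) 0.20651387873411842 slopes [-0.0002938   0.02310533]
px [299 183] 201 c 664 -109 wh [53. 52.] yaw 81.8 rgb [ 44 102  51]
px [384 213] 540 c 520 -389 wh [ 45. 169.] yaw -7.9 rgb [75 72 61]
px [385 276] 164 c 318 -362 wh [36. 49.] yaw -88.3 rgb [149 146  14]
top scanner ((520.4844970703125, -390.8227233886719), (45.78771209716797, 169.18321228027344), 84.19064331054688)
top mat 2065 ((515.9666748046875, -390.3100891113281), (119.38685607910156, 219.59756469726562), 81.30183410644531)
scene scanner ((519.459716796875, -387.19537353515625), (46.060813903808594, 169.12057495117188), 79.9051284790039)
scene mat 4703 ((515.4799194335938, -389.46826171875), (120.5050048828125, 219.49481201171875), 80.87042236328125)
```

View pics/t3.png

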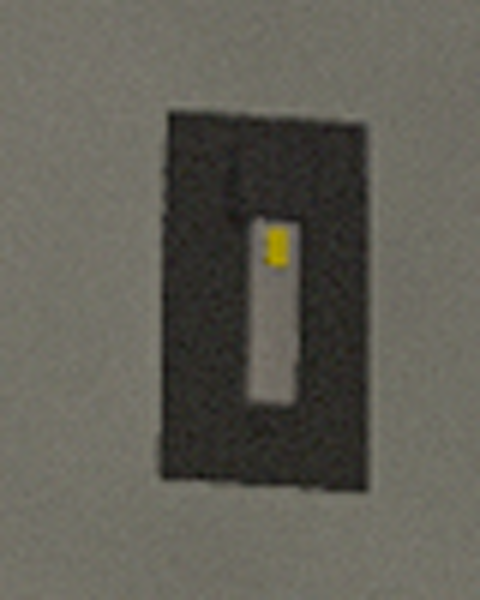

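The cap sits flat: the plate's top is at 0.208 with zero slope. In the crop the scanner's grey handle runs from (275,220) to (272,405), with its head toward the top (+x). It lies inside the mat, whose corners are (165,110) to (368,490). Next I'll travel to above the scanner, turning the wrist by half a turn so the label pose stays within range.

Run:
```python
from h import *
y0=3.085;y1=-.13
a=np.array([.584,.244,.32]);b=np.array([.47,-.385,.19]);K=7
plan([(a+(b-a)*k/K,y0+(y1-y0)*min(1,k/6)) for k in range(1,K+1)])
```

```text
[0.097, -0.905, 0.137, -0.0005, -0.0008, 0.1705] x 4 
[-0.367, -0.836, 0.186, 0.0, 0.0, 0.1706] x 4 
[-0.742, -0.532, 0.186, 0.0, 0.0, 0.1705] x 4 
[-0.91, -0.079, 0.186, 0.0, 0.0, 0.1706] x 4 
[-0.822, 0.397, 0.185, 0.0, -0.0, 0.1705] x 4 
[-0.505, 0.762, 0.186, 0.0, -0.0, 0.1706] x 4 
[-0.045, 0.912, 0.186, 0.0, -0.0, 0.0] x 2
```

Emit:
move_arm(
  motion=[
    [0.02, -0.22, 0, 0, 0, 0.042],
    [0.05, -0.45, 0, 0, 0, 0.085],
    [0.07, -0.7, 0.07, 0, 0, 0.13],
    [0.1, -0.9, 0.14, 0, 0, 0.17],
  ],
)

```text
time: 52.4
tool_pos: [0.5675, 0.1538, 0.3015]
tool_rot: [-3.14, -0.001, 2.546]
contact_force: [1.0, -0.7, 0.1]
opening: 0.0642
grip_force: 0.0
```

Emit:
move_arm(
  motion=[
    [-0.1, -0.2, 0.05, 0, 0, 0.042],
    [-0.18, -0.42, 0.09, 0, 0, 0.085],
    [-0.28, -0.63, 0.14, 0, 0, 0.13],
    [-0.37, -0.84, 0.19, 0, 0, 0.171],
  ],
)

```text
time: 52.9
tool_pos: [0.5513, 0.0637, 0.2825]
tool_rot: [-3.14, -0.001, 2.009]
contact_force: [-0.7, -0.4, -0.7]
opening: 0.0642
grip_force: 0.0
```

Emit:
move_arm(
  motion=[
    [-0.18, -0.13, 0.05, 0, 0, 0.042],
    [-0.37, -0.26, 0.09, 0, 0, 0.085],
    [-0.55, -0.4, 0.14, 0, 0, 0.13],
    [-0.74, -0.53, 0.19, 0, 0, 0.171],
  ],
)

```text
time: 53.4
tool_pos: [0.535, -0.0257, 0.2636]
tool_rot: [-3.14, -0.0, 1.472]
contact_force: [-0.1, 0.0, -0.3]
opening: 0.0641
grip_force: 0.0
```

Emit:
move_arm(
  motion=[
    [-0.23, -0.02, 0.05, 0, 0, 0.042],
    [-0.45, -0.04, 0.09, 0, 0, 0.085],
    [-0.68, -0.06, 0.14, 0, 0, 0.13],
    [-0.91, -0.08, 0.19, 0, 0, 0.171],
  ],
)

```text
time: 53.9
tool_pos: [0.5185, -0.1155, 0.2446]
tool_rot: [-3.14, 0.0, 0.935]
contact_force: [0.5, 0.1, -0.1]
opening: 0.0646
grip_force: 0.0
```

Emit:
move_arm(
  motion=[
    [-0.2, 0.1, 0.05, 0, 0, 0.042],
    [-0.41, 0.2, 0.09, 0, 0, 0.085],
    [-0.62, 0.3, 0.14, 0, 0, 0.13],
    [-0.82, 0.4, 0.19, 0, 0, 0.171],
  ],
)

```text
time: 54.4
tool_pos: [0.5023, -0.2053, 0.2256]
tool_rot: [-3.14, 0.001, 0.397]
contact_force: [-0.1, 0.1, -1.1]
opening: 0.0643
grip_force: 0.0
```

Emit:
move_arm(
  motion=[
    [-0.13, 0.19, 0.05, 0, 0, 0.042],
    [-0.25, 0.38, 0.09, 0, 0, 0.085],
    [-0.38, 0.57, 0.14, 0, 0, 0.13],
    [-0.5, 0.76, 0.19, 0, 0, 0.171],
  ],
)

```text
time: 54.9
tool_pos: [0.4861, -0.2947, 0.2065]
tool_rot: [-3.141, 0.002, -0.14]
contact_force: [0.5, -0.1, 0.1]
opening: 0.064
grip_force: 0.0
```

Emit:
move_arm(
  motion=[
    [-0.02, 0.45, 0.1, 0, 0, 0],
    [-0.04, 0.91, 0.19, 0, 0, 0],
    [-0.04, 0.91, 0.19, 0, 0, 0],
    [-0.04, 0.91, 0.19, 0, 0, 0],
  ],
)

```text
time: 55.4
tool_pos: [0.4701, -0.3833, 0.1878]
tool_rot: [-3.14, 0.001, -0.136]
contact_force: [-0.4, 1.0, -0.3]
opening: 0.0645
grip_force: 0.0
```

Run:
```python
from h import *
o=robot.observe();print(o['time'],o['tool_pos'],o['tool_rot'],o['qpos'])
c=cam('wrist');save(c,'w7',None,1.2);P=cloud(c);np.save('wP.npy',P);Z=P[...,2]
reg=(P[...,0]>.38)&(P[...,0]<.68)&(P[...,1]<-.28)&(P[...,1]>-.5)&(Z>.02)&(Z<.06)
q=P[reg];print(len(q),cv2.minAreaRect((q[:,:2]*1000).astype(np.float32)),np.percentile(q[:,2],[5,50,95]))
```

```text
55.4 [ 0.47013956 -0.38329921  0.18784262] [-3.14003338e+00  1.27786688e-03 -1.35775983e-01] [-8.10501090e-01  5.23251390e-01  1.34423522e+00  4.38238388e-04
  1.27607798e+00  8.95944507e-01]
6042 ((519.3339233398438, -389.6797180175781), (45.9709358215332, 168.93150329589844), 80.78335571289062) [0.03336833 0.03651391 0.0381226 ]
```

View pics/w7.png

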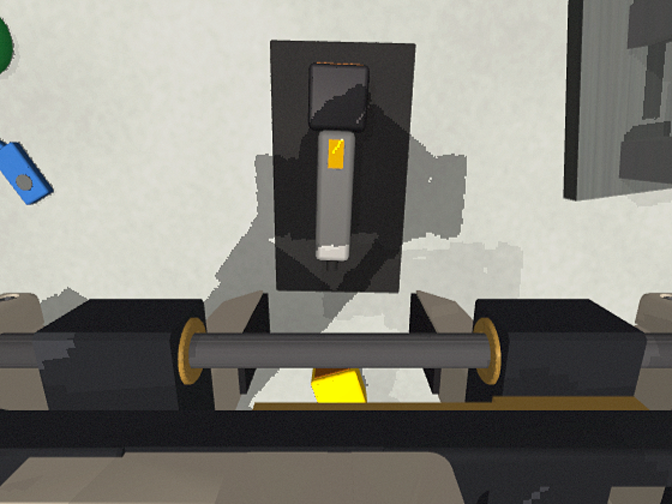

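The wrist view shows the grey scanner on its mat. The head is at (339,97), the window edge at (338,64), and the handle ends at (334,260) with a small cord stub. I'll fit the axis from the handle and the head.

Run:
```python
from h import *
P=np.load('wP.npy');Z=P[...,2]
q=P[(P[...,0]>.38)&(P[...,0]<.68)&(P[...,1]<-.28)&(P[...,1]>-.5)&(Z>.02)&(Z<.06)]
c=np.array([.5193,-.3897]);a=-.1607;u=np.array([np.cos(a),np.sin(a)]);v=np.array([-u[1],u[0]])
s=(q[:,:2]-c)@u*1000;t=(q[:,:2]-c)@v*1000
for k in range(-90,90,8):
    m=(s>=k)&(s<k+8)
    if m.sum()>3: print(k,m.sum(),t[m].min().round(1),t[m].max().round(1),np.median(q[m,2]).round(4))
print(s.min(),s.max()); w=abs(t)>17; print('head from',np.percentile(s[w],[0.5,99.5]))
m=(s>-65)&(s<25)
bins=np.arange(-65,25,5);mid=[(t[(s>=b)&(s<b+5)].min()+t[(s>=b)&(s<b+5)].max())/2 for b in bins]
print('handle tilt',np.polyfit(bins+2.5,mid,1))
```

```text
-90 21 -1.5 7.2 0.0234
-82 57 -1.4 7.3 0.024
-74 119 -11.7 16.4 0.0358
-66 220 -12.6 16.4 0.0364
-58 216 -12.4 16.5 0.0365
-50 227 -12.9 16.7 0.0365
-42 235 -12.9 16.7 0.0365
-34 240 -12.6 16.8 0.0364
-26 237 -13.3 15.8 0.0365
-18 244 -13.1 15.8 0.0365
-10 257 -13.7 15.9 0.0365
-2 259 -13.5 16.1 0.0365
6 262 -13.3 16.1 0.037
14 266 -13.9 15.1 0.0369
22 271 -13.7 15.2 0.037
30 311 -20.7 21.8 0.0353
38 439 -22.5 22.8 0.0366
46 453 -22.3 22.8 0.0366
54 456 -22.7 22.9 0.0367
62 472 -22.5 23.0 0.0366
70 485 -23.0 23.0 0.0367
78 295 -22.6 23.0 0.0361
-84.43458279213269 84.49852928527935
head from [35.83116445 82.92499366]
handle tilt [-0.01610409  1.25442488]
```

Run:
```python
from h import *
y=-.177
plan([((.5236,-.3892,.10),y),((.5236,-.3892,.0085),y)])
```

```text
[0.535, -0.008, 0.883, -0.0003, 0.0002, 0.0134] x 2 
[0.0, 0.0, 0.915, -0.0, 0.0, 0.0] x 2
```

Emit:
move_arm(
  motion=[
    [0.27, 0, 0.3, 0, 0, 0.0134],
    [0.535, -0.01, 0.6, 0, 0, 0.0134],
    [0.535, -0.01, 0.88, 0, 0, 0.0134],
    [0.535, -0.01, 0.88, 0, 0, 0.0134],
  ],
)

```text
time: 55.95
tool_pos: [0.5231, -0.3877, 0.0985]
tool_rot: [-3.139, 0.004, -0.175]
contact_force: [-0.3, -0.2, 0.8]
opening: 0.0641
grip_force: 0.0
```

Emit:
move_arm(
  motion=[
    [0, 0, 0.3, 0, 0, 0],
    [0, 0, 0.6, 0, 0, 0],
    [0, 0, 0.7, 0, 0, 0],
    [0, 0, 0.7, 0, 0, 0],
  ],
)

```text
time: 56.45
tool_pos: [0.524, -0.3901, 0.0316]
tool_rot: [3.141, -0.001, -0.177]
contact_force: [0.3, 0.9, -0.5]
opening: 0.0645
grip_force: 0.0
```

Run:
```python
from h import *
print(robot.observe()['tool_pos'],robot.observe()['opening']);plan([((.5236,-.3892,.0085),-.177)])
c=cam('top');P=cloud(c);Z=P[...,2];q=P[(P[...,0]>.55)&(P[...,0]<.65)&(P[...,1]<-.3)&(P[...,1]>-.48)&(Z>.02)&(Z<.045)];print(np.nanmean(q,0))
```

```text
[ 0.52395199 -0.3900897   0.03162816] 0.0644897889294287
[-0.005, -0.008, 0.231, 0.0001, -0.0002, -0.0] x 1 
[ 0.59747341 -0.38539774  0.03636412]
```

Emit:
move_arm(
  motion=[
    [0, -0.005, 0.12, 0, 0, 0],
    [0, -0.005, 0.23, 0, 0, 0],
    [0, -0.005, 0.23, 0, 0, 0],
  ],
)

```text
time: 56.88
tool_pos: [0.523, -0.389, 0.0063]
tool_rot: [-3.14, 0.002, -0.177]
contact_force: [0.1, -0.3, 0.1]
opening: 0.0642
grip_force: 0.0
```

Emit:
move_arm(
  motion=[
    [0, 0, 0, 0, 0, 0],
    [0, 0, 0, 0, 0, 0],
    [0, 0, 0, 0, 0, 0],
    [0, 0, 0, 0, 0, 0],
    [0, 0, 0, 0, 0, 0],
    [0, 0, 0, 0, 0, 0],
  ],
  fingers=-1,
  newtons=35,
)

```text
time: 57.62
tool_pos: [0.5238, -0.3894, 0.0079]
tool_rot: [-3.141, -0.0, -0.177]
contact_force: [-0.7, 2.9, 2.9]
opening: 0.03
grip_force: 35.0
```

Run:
```python
from h import *
def fit(q):
    for _ in range(3):
        A=np.c_[q[:,0],np.ones(len(q))];k,r,_,_=np.linalg.lstsq(A,q[:,1],rcond=None);e=q[:,1]-A@k;q=q[abs(e)<max(.0025,2*e.std())]
    return k,q
c=cam('scene');P=cloud(c);X,Y,Z=P[...,0],P[...,1],P[...,2];I=c['image'].astype(int)
m=(abs(X-.58)<.06)&(Y>.15)&(Y<.2)&(Z>.05)&(Z<.115)
k,q=fit(P[m]);print('front face',len(q),'yaw',np.arctan(k[0]),'y at .578',k[0]*.578+k[1],'x',np.percentile(q[:,0],[1,99]),'z',np.percentile(q[:,2],[1,99]))
w=m&(I.min(2)>135);vv,uu=np.where(m);print(uu.min(),uu.max(),vv.min(),vv.max())
if w.sum()>10:
    q=P[w];print('white',len(q),np.percentile(q,[2,98],axis=0).round(4))
save(c,'s2',(uu.min()-25,vv.min()-35,uu.max()+25,vv.max()+25),7)
```

```text
front face 582 yaw 0.04379896880930624 y at .578 0.18487859884660532 x [0.53992482 0.63728547] z [0.0538844  0.11452438]
338 375 165 199
```

View pics/s2.png

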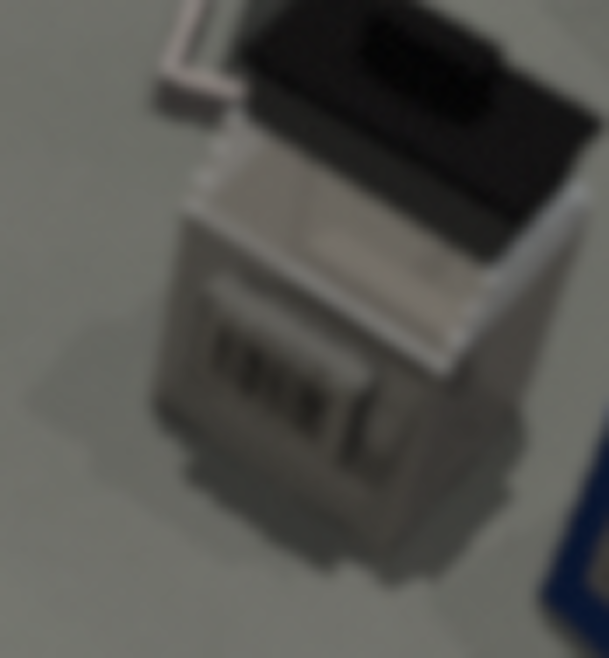

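Run:
```python
from h import *
acc=[]
c=cam('scene');acc=[cloud(c)]+[cloud(cam('scene')) for _ in range(4)]
P=np.nanmean(acc,0);X,Y,Z=P[...,0],P[...,1],P[...,2]
m=(X>.52)&(X<.635)&(Y>.165)&(Y<.187)&(Z>.066)&(Z<.106)
q=P[m]
# RANSAC-ish vertical plane
best=None;rng=np.random.default_rng(0)
for _ in range(2000):
    a,b=q[rng.choice(len(q),2,0)]
    if abs(a[0]-b[0])<.025: continue
    k=(b[1]-a[1])/(b[0]-a[0]); e=abs(q[:,1]-a[1]-k*(q[:,0]-a[0])); n=(e<.0012).sum()
    if abs(k)<.3 and (best is None or n>best[0]): best=(n,e<.0012)
i=q[best[1]];k=np.polyfit(i[:,0],i[:,1],1);print(len(q),best[0],'yaw',np.arctan(k[0]),'x',np.percentile(i[:,0],[1,99]),'z',np.percentile(i[:,2],[1,99]),'y at .577',np.polyval(k,.577))
# body front face
m=(X>.52)&(X<.635)&(Y>.185)&(Y<.205)&(Z>.02)&(Z<.128);q=P[m];best=None
for _ in range(2000):
    a,b=q[rng.choice(len(q),2,0)]
    if abs(a[0]-b[0])<.04: continue
    k=(b[1]-a[1])/(b[0]-a[0]); e=abs(q[:,1]-a[1]-k*(q[:,0]-a[0])); n=(e<.0012).sum()
    if abs(k)<.3 and (best is None or n>best[0]): best=(n,e<.0012)
i=q[best[1]];k=np.polyfit(i[:,0],i[:,1],1);print(len(q),best[0],'body yaw',np.arctan(k[0]),'x',np.percentile(i[:,0],[1,99]),'y at .58',np.polyval(k,.58))
```

```text
230 209 yaw -0.07380020102159837 x [0.53890045 0.61120893] z [0.06642022 0.10537499] y at .577 0.17956824252226627
557 455 body yaw -0.07562751561213747 x [0.52076941 0.63418136] y at .58 0.1951391358787902
```

Run:
```python
from h import *
o=robot.observe();print(o['tool_pos'],o['tool_rot'])
y0=-.177;y1=1.496;a=np.array([.5238,-.3894,.106]);b=np.array([.5625,-.001,.14]);K=5
W=[(a+(b-a)*k/K,y0+(y1-y0)*k/K) for k in range(K+1)]
plan(W+[((.5625,-.001,.073),y1)])
```

```text
[ 0.52383196 -0.38939028  0.00790641] [-3.14129292e+00 -1.63018979e-04 -1.77321600e-01]
[-0.0, -0.0, -0.981, -0.0001, -0.0001, -0.0001] x 2 
[-0.061, -0.778, -0.068, -0.0, 0.0, -0.1065] x 2 
[0.199, -0.755, -0.068, -0.0, 0.0, -0.1065] x 2 
[0.435, -0.648, -0.068, -0.0, 0.0, -0.1065] x 2 
[0.624, -0.47, -0.068, -0.0, 0.0, -0.1065] x 2 
[0.743, -0.238, -0.068, -0.0, 0.0, -0.1065] x 2 
[0.0, 0.0, 0.67, -0.0, -0.0, -0.0] x 2
```

Emit:
move_arm(
  motion=[
    [0, 0, -0.2, 0, 0, 0],
    [0, 0, -0.5, 0, 0, 0],
    [0, 0, -0.8, 0, 0, 0],
    [0, 0, -1, 0, 0, 0],
    [0, 0, -1, 0, 0, 0],
  ],
)

```text
time: 58.55
tool_pos: [0.5244, -0.3909, 0.1102]
tool_rot: [3.139, -0.004, -0.178]
contact_force: [-0.5, -0.6, -1.5]
opening: 0.0298
grip_force: 35.0
```

Emit:
move_arm(
  motion=[
    [-0.02, -0.26, -0.1, 0, 0, -0.035],
    [-0.04, -0.52, -0.2, 0, 0, -0.07],
    [-0.06, -0.78, -0.3, 0, 0, -0.1065],
  ],
)

```text
time: 58.92
tool_pos: [0.5309, -0.311, 0.1368]
tool_rot: [-3.14, 0.001, 0.16]
contact_force: [0.2, -1.0, -1.8]
opening: 0.0293
grip_force: 35.0
```

Emit:
move_arm(
  motion=[
    [0.07, -0.25, 0, 0, 0, -0.035],
    [0.13, -0.5, 0, 0, 0, -0.07],
    [0.2, -0.755, 0, 0, 0, -0.1065],
  ],
)

```text
time: 59.3
tool_pos: [0.5389, -0.2333, 0.1366]
tool_rot: [-3.14, 0.001, 0.495]
contact_force: [0.2, -0.2, -2.0]
opening: 0.0298
grip_force: 35.0
```

Emit:
move_arm(
  motion=[
    [0.15, -0.22, 0, 0, 0, -0.035],
    [0.29, -0.43, 0, 0, 0, -0.07],
    [0.435, -0.65, 0, 0, 0, -0.1065],
  ],
)

```text
time: 59.68
tool_pos: [0.5466, -0.1555, 0.1367]
tool_rot: [-3.14, 0.001, 0.83]
contact_force: [0.3, 0.0, -1.9]
opening: 0.0297
grip_force: 35.0
```

Emit:
move_arm(
  motion=[
    [0.21, -0.16, 0, 0, 0, -0.035],
    [0.42, -0.32, 0, 0, 0, -0.07],
    [0.624, -0.47, 0, 0, 0, -0.1065],
  ],
)

```text
time: 60.05
tool_pos: [0.5543, -0.0777, 0.1368]
tool_rot: [-3.14, 0.0, 1.165]
contact_force: [0.3, 1.2, -1.5]
opening: 0.0297
grip_force: 35.0
```

Emit:
move_arm(
  motion=[
    [0.25, -0.08, 0, 0, 0, -0.035],
    [0.5, -0.16, 0, 0, 0, -0.07],
    [0.743, -0.24, 0, 0, 0, -0.1065],
    [0.743, -0.24, 0.2, 0, 0, -0.1065],
    [0.743, -0.24, 0.2, 0, 0, -0.1065],
  ],
)

```text
time: 60.68
tool_pos: [0.5609, -0.0005, 0.1157]
tool_rot: [-3.137, -0.0, 1.496]
contact_force: [-0.5, -0.5, -1.9]
opening: 0.0299
grip_force: 35.0
```

Run:
```python
from h import *
o=robot.observe();print(o['time'],o['tool_pos'],o['tool_rot'],o['opening'])
plan([((.5625,-.001,.073),1.496)])
c=cam('scene');P=cloud(c);X,Y,Z=P[...,0],P[...,1],P[...,2];save(c,'s3',(190,110,430,310),3)
# scanner top surface
m=(X>.5)&(X<.63)&(Y>.03)&(Y<.1)&(Z>.09)&(Z<.17);q=P[m];print(len(q),cv2.minAreaRect((q[:,:2]*1000).astype(np.float32)),np.percentile(q[:,2],[5,50,95]),q.max(0))
```

```text
60.675 [ 5.60936516e-01 -5.41544969e-04  1.15717971e-01] [-3.13698586e+00 -4.70550278e-05  1.49588309e+00] 0.02988598864531794
[-0.003, 0.018, 0.427, -0.0015, -0.0, -0.0] x 1 
21 ((564.6192016601562, 69.28417205810547), (43.486854553222656, 20.903621673583984), 34.941864013671875) [0.14037244 0.14251393 0.14530516] [0.58707959 0.07738854 0.14567624]
```

View pics/s3.png

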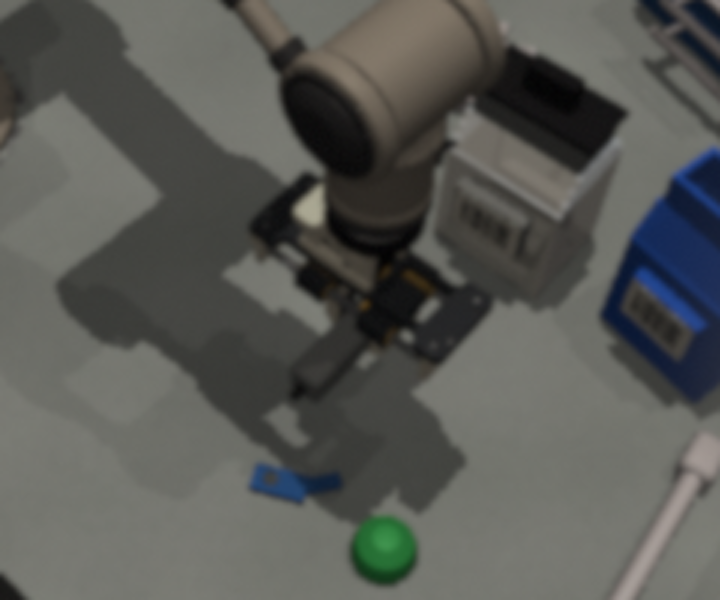

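The scene view shows the scanner held in the gripper in front of the jar, with its tail at (310,370) and the jar's label at (490,215). I'll lower to label height and check from the wrist.

Emit:
move_arm(
  motion=[
    [0, 0.01, 0.15, 0, 0, 0],
    [0, 0.01, 0.3, 0, 0, 0],
    [0, 0.01, 0.425, 0, 0, 0],
    [0, 0.01, 0.425, 0, 0, 0],
    [0, 0.01, 0.425, 0, 0, 0],
    [0, 0.01, 0.425, 0, 0, 0],
  ],
)

```text
time: 61.48
tool_pos: [0.5639, -0.0009, 0.0758]
tool_rot: [3.14, -0.0, 1.495]
contact_force: [0.2, -0.6, -1.6]
opening: 0.0297
grip_force: 35.0
```

Run:
```python
from h import *
o=robot.observe();print(o['time'],o['tool_pos'],o['tool_rot'],o['opening'])
c=cam('wrist');save(c,'w8',None,1.2)
P=cloud(c);np.save('wP.npy',P);X,Y,Z=P[...,0],P[...,1],P[...,2]
u=np.array([.075,.997]);p=np.array([.5625,-.001])
s=(X-p[0])*u[0]+(Y-p[1])*u[1];t=(X-p[0])*u[1]-(Y-p[1])*u[0]
m=(s>.036)&(s<.09)&(abs(t)<.026)&(Z>.09)&(Z<.115);q=P[m];ss,tt=s[m],t[m]
print('head',len(q),'s',np.percentile(ss,[.5,99.5]),'t',np.percentile(tt,[.5,99.5]),'slopes s,t',np.linalg.lstsq(np.c_[ss,tt,np.ones(len(ss))],q[:,2],rcond=None)[0])
e=[(b,np.percentile(tt[(ss>b)&(ss<b+.006)],[1,99]).mean()) for b in np.arange(.038,.076,.006) if ((ss>b)&(ss<b+.006)).sum()>10]
print('axis yaw err',np.polyfit(*np.array(e).T,1))
m=(s>.165)&(s<.187)&(abs(t)<.06)&(Z>.065)&(Z<.107);q=P[m];ss,tt=s[m],t[m]
print('label',len(q)); 
if len(q)>10: print(np.polyfit(tt,ss,1),np.percentile(tt,[1,99]),np.percentile(q[:,2],[1,99]))
```

```text
61.475 [ 0.56386986 -0.00093769  0.07578254] [ 3.14039838e+00 -2.32256940e-05  1.49546479e+00] 0.029686240382410203
head 11188 s [0.03619161 0.07797749] t [-0.02179353  0.02330021] slopes s,t [-0.02476982  0.00292185  0.10570995]
axis yaw err [-0.0013039  0.0008233]
label 0
```

View pics/w8.png

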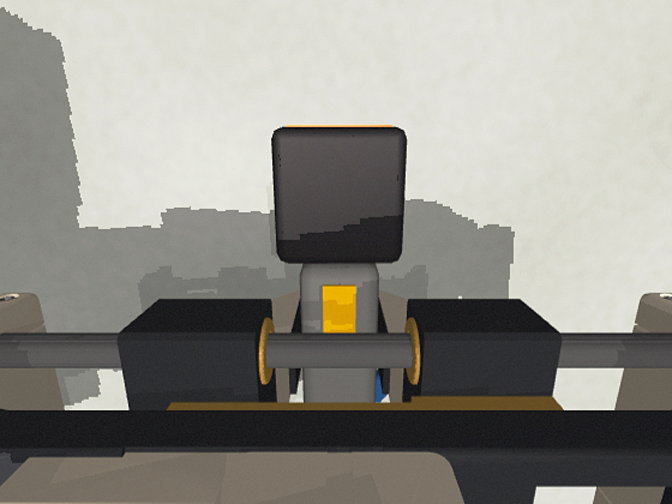

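The wrist view shows the head at (340,195), square to the tool: yaw error is about 0, pitch about -1.4°, and window height about 86 mm. I'll hold it still here.

Emit:
move_arm(
  motion=[
    [0, 0, 0, 0, 0, 0],
    [0, 0, 0, 0, 0, 0],
    [0, 0, 0, 0, 0, 0],
    [0, 0, 0, 0, 0, 0],
    [0, 0, 0, 0, 0, 0],
    [0, 0, 0, 0, 0, 0],
    [0, 0, 0, 0, 0, 0],
    [0, 0, 0, 0, 0, 0],
    [0, 0, 0, 0, 0, 0],
    [0, 0, 0, 0, 0, 0],
    [0, 0, 0, 0, 0, 0],
    [0, 0, 0, 0, 0, 0],
  ],
)

```text
time: 63.02
tool_pos: [0.5635, -0.0009, 0.0752]
tool_rot: [3.142, -0.0, 1.496]
contact_force: [-0.3, 0.5, -2.2]
opening: 0.0301
grip_force: 35.0
```

Emit:
move_arm(
  motion=[
    [0, 0, 0, 0, 0, 0],
    [0, 0, 0, 0, 0, 0],
    [0, 0, 0, 0, 0, 0],
    [0, 0, 0, 0, 0, 0],
    [0, 0, 0, 0, 0, 0],
    [0, 0, 0, 0, 0, 0],
    [0, 0, 0, 0, 0, 0],
    [0, 0, 0, 0, 0, 0],
    [0, 0, 0, 0, 0, 0],
    [0, 0, 0, 0, 0, 0],
    [0, 0, 0, 0, 0, 0],
    [0, 0, 0, 0, 0, 0],
  ],
)

```text
time: 64.53
tool_pos: [0.5635, -0.0009, 0.0752]
tool_rot: [3.142, -0.0, 1.495]
contact_force: [0.3, 0.0, -1.0]
opening: 0.0296
grip_force: 35.0
```

Run:
```python
from h import *
o=robot.observe();print(o['time'],o['tool_pos'],o['tool_rot'])
p=o['tool_pos'];y1=-.165;y0=o['tool_rot'][2];a=np.array([*p[:2],.14]);b=np.array([.520,-.3892,.115]);K=5
W=[(a+(b-a)*k/K,y0+(y1-y0)*k/K) for k in range(K+1)]
plan(W+[((.520,-.3892,.03),y1)])
```

```text
64.525 [ 0.56347038 -0.00087934  0.0752019 ] [ 3.14156133e+00 -9.08155504e-05  1.49544318e+00]
[0.0, 0.0, -0.648, 0.0, -0.0, -0.0] x 2 
[-0.781, -0.028, 0.05, 0.0, -0.0, 0.1057] x 2 
[-0.748, 0.228, 0.05, -0.0, -0.0, 0.1057] x 2 
[-0.632, 0.459, 0.05, -0.0, -0.0, 0.1057] x 2 
[-0.448, 0.64, 0.05, -0.0, -0.0, 0.1057] x 2 
[-0.215, 0.751, 0.05, -0.0, -0.0, 0.1057] x 2 
[-0.0, 0.001, 0.85, -0.0, -0.0, 0.0] x 2
```

Emit:
move_arm(
  motion=[
    [0, 0, -0.2, 0, 0, 0],
    [0, 0, -0.45, 0, 0, 0],
    [0, 0, -0.65, 0, 0, 0],
  ],
)

```text
time: 64.9
tool_pos: [0.5636, -0.0009, 0.1411]
tool_rot: [3.141, -0.0, 1.495]
contact_force: [0.6, -0.4, -2.1]
opening: 0.0296
grip_force: 35.0
```

Emit:
move_arm(
  motion=[
    [-0.26, -0.01, 0, 0, 0, 0.035],
    [-0.52, -0.02, 0.03, 0, 0, 0.07],
    [-0.78, -0.03, 0.05, 0, 0, 0.1057],
  ],
)

```text
time: 65.28
tool_pos: [0.5544, -0.0791, 0.1352]
tool_rot: [3.142, -0.0, 1.16]
contact_force: [0.3, -0.2, -1.4]
opening: 0.03
grip_force: 35.0
```

Emit:
move_arm(
  motion=[
    [-0.25, 0.08, 0, 0, 0, 0.035],
    [-0.5, 0.15, 0.03, 0, 0, 0.07],
    [-0.75, 0.228, 0.05, 0, 0, 0.1057],
  ],
)

```text
time: 65.65
tool_pos: [0.5456, -0.1571, 0.1301]
tool_rot: [-3.141, -0.0, 0.828]
contact_force: [-0.2, -0.5, -2.0]
opening: 0.0299
grip_force: 35.0
```

Emit:
move_arm(
  motion=[
    [-0.21, 0.15, 0, 0, 0, 0.035],
    [-0.42, 0.3, 0.03, 0, 0, 0.07],
    [-0.63, 0.46, 0.05, 0, 0, 0.1057],
  ],
)

```text
time: 66.03
tool_pos: [0.5371, -0.2346, 0.125]
tool_rot: [-3.141, 0.0, 0.496]
contact_force: [-0.7, -0.2, -2.4]
opening: 0.0298
grip_force: 35.0
```

Emit:
move_arm(
  motion=[
    [-0.15, 0.21, 0, 0, 0, 0.035],
    [-0.3, 0.42, 0.03, 0, 0, 0.07],
    [-0.45, 0.64, 0.05, 0, 0, 0.1057],
  ],
)

```text
time: 66.4
tool_pos: [0.5282, -0.3123, 0.12]
tool_rot: [-3.141, 0.0, 0.164]
contact_force: [0.1, 0.9, -1.1]
opening: 0.0297
grip_force: 35.0
```

Emit:
move_arm(
  motion=[
    [-0.07, 0.25, 0, 0, 0, 0.035],
    [-0.14, 0.5, 0.03, 0, 0, 0.07],
    [-0.215, 0.75, 0.05, 0, 0, 0.1057],
    [-0.215, 0.75, 0.3, 0, 0, 0.1057],
    [-0.215, 0.75, 0.5, 0, 0, 0.1057],
    [-0.215, 0.75, 0.5, 0, 0, 0.1057],
  ],
)

```text
time: 67.15
tool_pos: [0.5187, -0.3883, 0.0683]
tool_rot: [-3.139, 0.003, -0.165]
contact_force: [0.2, 0.5, -1.8]
opening: 0.03
grip_force: 35.0
```

Run:
```python
from h import *
o=robot.observe();print(o['time'],o['tool_pos'],o['tool_rot'],o['opening'])
plan([((.520,-.3892,.0095),-.165)])
```

```text
67.15 [ 0.5187166  -0.3883071   0.06829285] [-3.13913946  0.00349607 -0.16502257] 0.029978037869920343
[0.016, 0.008, 0.588, -0.0008, 0.0011, -0.0] x 2
```

Emit:
move_arm(
  motion=[
    [0, 0, 0.2, 0, 0, 0],
    [0, 0, 0.4, 0, 0, 0],
    [0, 0, 0.5, 0, 0, 0],
    [0, 0, 0.57, 0, 0, 0],
    [0, 0, 0.57, 0, 0, 0],
  ],
)

```text
time: 67.78
tool_pos: [0.5199, -0.3892, 0.0133]
tool_rot: [-3.142, -0.0, -0.165]
contact_force: [-1.2, -0.9, -1.3]
opening: 0.0299
grip_force: 35.0
```

Emit:
move_arm(
  motion=[
    [0, 0, 0.01, 0, 0, 0],
    [0, 0, 0.02, 0, 0, 0],
    [0, 0, 0.02, 0, 0, 0],
  ],
)

```text
time: 68.15
tool_pos: [0.5199, -0.3892, 0.0114]
tool_rot: [3.141, -0.0, -0.165]
contact_force: [-1.1, 0.7, -2.5]
opening: 0.0299
grip_force: 35.0
```

Emit:
move_arm(
  motion=[
    [0, 0, 0.01, 0, 0, 0],
    [0, 0, 0.02, 0, 0, 0],
    [0, 0, 0.03, 0, 0, 0],
    [0, 0, 0.03, 0, 0, 0],
  ],
)

```text
time: 68.65
tool_pos: [0.5197, -0.3891, 0.0081]
tool_rot: [-3.141, 0.0, -0.165]
contact_force: [-0.1, -0.3, -2.1]
opening: 0.0296
grip_force: 35.0
```

Emit:
move_arm(
  motion=[
    [0, 0, 0, 0, 0, 0],
    [0, 0, 0, 0, 0, 0],
    [0, 0, 0, 0, 0, 0],
    [0, 0, 0, 0, 0, 0],
    [0, 0, 0, 0, 0, 0],
  ],
  fingers=0.4,
)

```text
time: 69.28
tool_pos: [0.5198, -0.3891, 0.0082]
tool_rot: [-3.142, -0.0, -0.165]
contact_force: [-0.2, 0.3, 0.6]
opening: 0.0642
grip_force: 0.0
```

Emit:
move_arm(
  motion=[
    [0, 0, -0.2, 0, 0, 0],
    [0, 0, -0.6, 0, 0, 0],
    [0, 0, -1, 0, 0, 0],
  ],
)

```text
time: 69.65
tool_pos: [0.5199, -0.3893, 0.1107]
tool_rot: [3.141, -0.001, -0.165]
contact_force: [1.1, -0.2, 1.0]
opening: 0.0642
grip_force: 0.0
```

Emit:
move_arm(
  motion=[
    [-0.5, 0, -0.4, 0, 0, 0],
    [-0.9, 0, -0.8, 0, 0, 0],
    [-0.9, 0, -0.8, 0, 0, 0],
    [-0.9, 0, -0.8, 0, 0, 0],
  ],
)

```text
time: 70.15
tool_pos: [0.4312, -0.3745, 0.189]
tool_rot: [3.141, -0.001, -0.165]
contact_force: [0.1, 0.1, 0.1]
opening: 0.0641
grip_force: 0.0
```

Run:
```python
from h import *
o=robot.observe();print(o['time'],o['tool_pos'],o['contact_force'])
blocks()
c=cam('wrist');P=cloud(c);Z=P[...,2];I=c['image'].astype(int)
reg=(P[...,0]>.38)&(P[...,0]<.68)&(P[...,1]<-.28)&(P[...,1]>-.5)
m=reg&(Z>.02)&(Z<.06);q=P[m];print('scanner',cv2.minAreaRect((q[:,:2]*1000).astype(np.float32)))
m=reg&(Z>.032)&(Z<.06);q=P[m];print('slopes',np.linalg.lstsq(np.c_[q[:,:2],np.ones(len(q))],q[:,2],rcond=None)[0],np.median(q[:,2]))
m=(reg&((I.max(2)<60)|(Z>.02))).astype(np.uint8);n,l,s,ce=cv2.connectedComponentsWithStats(m);i=1+np.argmax(s[1:,4]);q=P[l==i];print('mat',cv2.minAreaRect((q[np.isfinite(q[:,0])][:,:2]*1000).astype(np.float32)))
save(c,'w9')
P=cloud(cam('scene'));Z=P[...,2];q=P[(abs(P[...,0]-.582)<.1)&(abs(P[...,1]-.244)<.045)&(Z>.195)&(Z<.218)];print('cap',cv2.minAreaRect((q[:,:2]*1000).astype(np.float32)),np.median(q[:,2]))
```

```text
70.15 [ 0.43124257 -0.37450749  0.18902325] [0.06060039 0.14105591 0.13639128]
px [299 183] 203 c 664 -110 wh [53. 51.] yaw 84.1 rgb [ 44 101  51]
px [385 202] 260 c 562 -402 wh [56. 73.] yaw -10.1 rgb [50 46 40]
scanner ((514.3687744140625, -391.5340576171875), (45.81652069091797, 168.1014862060547), 81.66741180419922)
slopes [ 0.00181556 -0.00141938  0.03491729] 0.0365721614410342
mat ((441.50848388671875, -375.1441955566406), (171.39710998535156, 65.95730590820312), 76.03189849853516)
cap ((581.9862060546875, 241.66189575195312), (62.33356475830078, 125.47232818603516), 86.74578857421875) 0.206664626477712
```

View pics/w9.png

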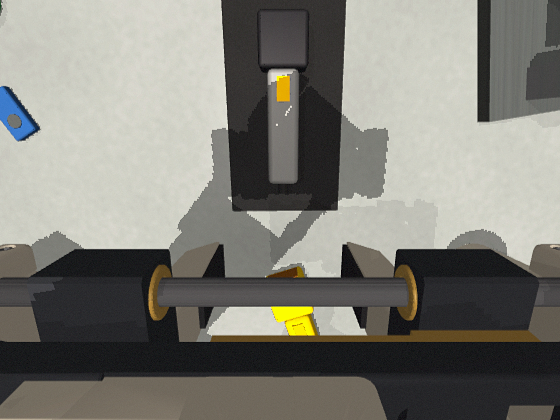

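The wrist view shows the scanner flat and wholly on the mat, with its head at (284,40) and its tail at (284,183), and the mat edge beyond at (285,208). The cap is still seated, so I'm handing in.

```bash
python3 -c "
from cell import robot
print(robot.hand_in())"
```

```text
the job is handed in; nothing more can be done
None
```

I put all six worn brake blocks in the jar and seated the cap flat in the neck. I held the scanner still about 10 cm from the label for about 3 s, laid it back flat and wholly on its mat, and handed the job in at about 70 s; the hand-in returned no verdict.

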